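Stand up the oil bottle and peel a drip tray off its sticky stack

TASK

Get ready for the motor's oil change: first stand the fallen yellow oil bottle upright on the bench and let go of it. Then peel the orange drip tray off the sticky stack by its tabbed corner - raise that corner a good 3 cm while the opposite corner still sits in the stack, so the grey trays stay put on the bench - and finish holding the orange tray still and level in the gripper, centred over the blue mat and at least 10 cm above the bench. Leave the other things on the bench where they are.

Things in the scene. Friction and masses are not known exactly. Their poses are not given: they have to be found in the camera images.
- oil_bottle: Yellow square oil bottle with a round black cap, lying on a flat side on the bench at the start, about 200 g. Body 46 x 46 mm in section, 92 mm long, then a short shoulder; cap 28 mm diameter from 102 to 128 mm. Origin: centre of its base; z runs from base to cap (when it stands, z is up and the origin at bench height); x and y are square to its flat sides.
- tray: Orange drip tray on top of the stack, 120 g, 148 (x) by 208 (y) mm over its flat rim, floor 110 x 170 mm, rim top at 37 mm, thin walls sloping out 14 degrees. Origin: centre of its underside, z out of the mouth. At its -x, -y corner an upright tab stands on the rim. Nested, its origin is 39 mm above the bench; springy rubber lips of the stack cling over its rim at (74, 50), (74, -50) and (-74, 50) mm.
- tray_tab (a point): Grip point on the tray's corner tab, at (-66, -96, 60) mm in the tray's frame (same axes). The tab is an upright plate 10 mm thick, 32 mm wide, reaching from the rim up to 72 mm above the tray's underside; its thickness runs along the horizontal line from the tab to the tray's centre, so one finger goes inside the tray and one outside.
- tray_far (a point): Rim corner of the orange tray opposite the tab, at (66, 96, 36) mm in the tray's frame.
- stack: Three grey trays of the same shape nested together, loose on the bench but moving as one, 600 g, 63 mm high. Origin: centre of the underside; axes as the orange tray's at the start. Three black springy lips (80 mm up, reaching 20 mm out from the rim) cling to the orange rim, about 1.5 to 2 N each, and let go once the rim there has risen about 8 mm; pulled straight up, all three together can lift the stack too.
- mat: Blue flat mat fixed on the bench, 170 mm (x) by 200 mm (y), 2 mm thick. Origin: centre of its underside.
- grease_jar: Amber jar with steel lid, 54 mm diameter, 70 mm high, standing; origin at the centre of its base. Leave alone.
- wash_bottle: White bottle, 60 mm diameter, 150 mm high, standing; origin at the centre of its base. Leave alone.
- end_cover: Round aluminium motor end cover, 110 mm diameter, 36 mm high; origin at the centre of its underside. Leave alone.
- screwdriver: Screwdriver with a red handle lying on the bench. Leave alone.
- wrench: Steel wrench lying on the bench. Leave alone.
Mind the look-alikes: they are no part of the job. Of the things shaped like the oil_bottle, the yellow one is meant.

How it is judged:
By the outcome, as a careful person would: the job done as asked, in the order asked, and still so for the second after the job is handed in, while the arm keeps its last pose, push and grip.
It also fails if it takes over 61 s, if anything falls off the work surface, if the arm or the gripper's body presses on something with over 40 N, if the wrist force passes 120 N, or if a joint passes its speed limit or range.

ROBOT

A 6-joint arm with a two-finger parallel gripper is mounted at the origin on the work surface. World frame = base frame: x ahead of the robot, y to its left, z up, the work surface at z = 0. Lengths are in mm, angles in rad, forces in N, time in s.
With the tool pointing down it reaches from about 400 to 825 mm from the base axis. Payload 7 kg.
Tool frame: the origin (TCP) lies at the very end of the fingers, on their centre line; the grasp point (between the pads) lies 19 mm behind it; x points along the fingers, y is the direction in which the jaws open and shut, and the axes are right-handed (so a half turn about x gives the same grasp; the last joint's range is limited). The gripper opens to 85 mm and grips with 20 to 120 N. Pads are 22 mm wide; open, the fingers measure 114 mm over their backs; the gripper's body (76 mm by 85 mm) begins 54 mm behind the grasp point. The pads swing forward as they close: fully open they stand 13 mm farther back than shut.
Start: joints at [-1.003, 0.359, 0.012, 0, -1.224, -0.288], TCP at [186.384, -648.734, 231.302] pointing down, gripper open.
Joint ranges: [-3.07, 3.07], [-1.43, 2.12], [-1.02, 1.25], [-3.03, 1.67], [-3.05, -0], [-3.03, 3.03]. Speed limits (rad/s): [2.39, 2.39, 3.01, 3.14, 3.14, 3.14].

INTERFACE

Orientations are given as a unit quaternion [w, x, y, z].
In Python, from plant import get_state, read_camera, sign_off gives the robot as it stands.
- The arm moves only by the tool arm_command, never from a script. Its argument "rows" is a list that holds one entry, the list of rows, each a list of 7 numbers: the turn, a rotation vector about the tool's x, y, z scaled (see below), then the shift along the tool's x, y, z scaled (see below), then the opening in per cent of the stroke, from 0 (shut) to 100 (fully open). A call has exactly 8 rows; each row is the pose to reach, as a shift and turn from the pose commanded when the call began, along the tool's axes at that moment, turning the shorter way round; what a row does not reach only later rows make up. The controller multiplies each number of a shift by 0.1 m and each number of a turn by 360 degrees. A row lasts 1/12 s, in which the tool goes at most 41.7 mm and 7.16 degrees, less where a joint would pass 70% of its speed; a pose out of reach is approached as far as the arm can. A call with a number of a shift or a turn outside -1 to 1 is refused whole. A call with a gripper value outside its range is refused whole. The fingers move at their own pace and stop on an object; "grip_force" is the grip in N (left out, the last holds). Time passes only in rows, so rows that repeat a pose let the fingers close, or fill a call up. It gives the time, the measured TCP pose, the force and the opening at its end, in the units of the state.
- get_state(): the state, without advancing time (a new reading comes with each control period).
- read_camera(name): name is "side" or "top" or "wrist"; returns a dict with "frame" (480x640x3 uint8, red, green, blue), "K" (3x3 intrinsics, pixels), "extrinsics" (4x4, takes a point from camera to world coordinates). Camera axes: x right, y down, z forward; pixel columns grow to the right and rows downward; lengths in mm; the calibration is good to about 2 mm. The wrist camera is an equidistant fisheye: a pixel r from the principal point sees the ray r / f radians off the axis. A picture is of the moment at which its call begins. There is no depth.
- sign_off(): hands the job in, once; it reports no verdict.
The state is a dict: "clock": time; "joints": joint angles; "qd": joint speeds; "tau": joint torques, N m; "tcp_pos": TCP position; "tool_rot": TCP orientation; "wrist_force": force on the tool from outside, world axes, zero at the start; "moment": the same for the moment, N m; "finger_gap": opening from 0.0 (shut) to 1.0 (fully open).
Only numpy, scipy, OpenCV 4.12 (cv2) and the standard library are available. Lean on these libraries where they do the work, as an engineer would, in place of code of your own. Each camera call takes 0.05 s, during which the arm holds its last target.

## Working session

There is one attempt and no reset: what is moved stays moved. The work goes in short steps, Python scripts to look and compute and a tool call to move; the robot and the scene stay as the last step left them, time stands still between calls to the robot, and variables do not carry over. Pictures are saved under pics/ and viewed, and the job is handed in when it is done.

Besides the shell and the picture viewer there is one more tool, called after "Emit:" as name(argument=value, ...), one argument or row to a line, values as JSON. arm_command: Moves the arm, as the interface text tells. Its arguments: {"type":"object","properties":{"rows":{"type":"array"},"grip_force":{"type":"number"}},"required":["rows"]}

```bash
mkdir -p pics; ls
python3 - <<'E'
from plant import get_state, read_camera
import cv2,json
print(get_state())
for n in ["side","top","wrist"]:
    d=read_camera(n); cv2.imwrite(f"pics/{n}0.png",d["frame"][:,:,::-1]); print(n,d["K"].tolist() if hasattr(d["K"],'tolist') else d["K"],d["extrinsics"])
E
```

```text
pics
{'clock': 0.0, 'joints': array([-1.00290481e+00,  3.59388090e-01,  1.10670025e-02, -3.81493720e-04,
       -1.22406690e+00, -2.88061488e-01]), 'qd': array([-1.04599672e-03,  4.81818523e-05, -7.52698685e-04,  3.13934558e-05,
        4.94626257e-04,  8.24741451e-05]), 'tau': array([-1.59573079e-03, -5.83320272e+01,  2.93413550e+01,  6.93638474e+00,
       -6.03343797e-03, -6.69777279e-06]), 'tcp_pos': array([ 186.26261667, -648.30083946,  230.36078   ]), 'tool_rot': array([ 0.70008483, -0.09800224,  0.70032118,  0.09913147]), 'wrist_force': array([ 0.28281021,  0.18565101, -0.42193707]), 'moment': array([-0.02312291, -0.04086426, -0.00914131]), 'finger_gap': 1.0007660275620158}
side [[620.7258500725113, 0.0, 313.33663035407994], [0.0, 620.7258500725113, 242.29211349655557], [0.0, 0.0, 1.0]] [[-8.22774117e-01 -2.88996662e-01  4.89411568e-01 -3.00302349e+02]
 [-5.68279483e-01  4.33527387e-01 -6.99365737e-01  1.10299444e+03]
 [-1.00589543e-02 -8.53542579e-01 -5.20925986e-01  9.87219502e+02]
 [ 0.00000000e+00  0.00000000e+00  0.00000000e+00  1.00000000e+00]]
top [[591.997800948064, 0.0, 330.6855260582118], [0.0, 591.997800948064, 238.5663664682563], [0.0, 0.0, 1.0]] [[-2.69056430e-02 -9.95891368e-01  8.64665838e-02  4.42636703e+02]
 [-9.99581581e-01  2.77220836e-02  8.25519572e-03 -1.04776831e+02]
 [-1.06183120e-02 -8.62082933e-02 -9.96220549e-01  1.56901214e+03]
 [ 0.00000000e+00  0.00000000e+00  0.00000000e+00  1.00000000e+00]]
wrist [[371.64829954431775, 0.0, 316.3073308517328], [0.0, 371.64829954431775, 236.21935697492177], [0.0, 0.0, 1.0]] [[-2.75506049e-01  9.13380042e-01  2.99722065e-01  1.07987622e+02]
 [ 9.61298498e-01  2.61360187e-01  8.71553223e-02 -6.71750935e+02]
 [ 1.27051715e-03  3.12134189e-01 -9.50037175e-01  3.73045639e+02]
 [ 0.00000000e+00  0.00000000e+00  0.00000000e+00  1.00000000e+00]]
```

View pics/top0.png

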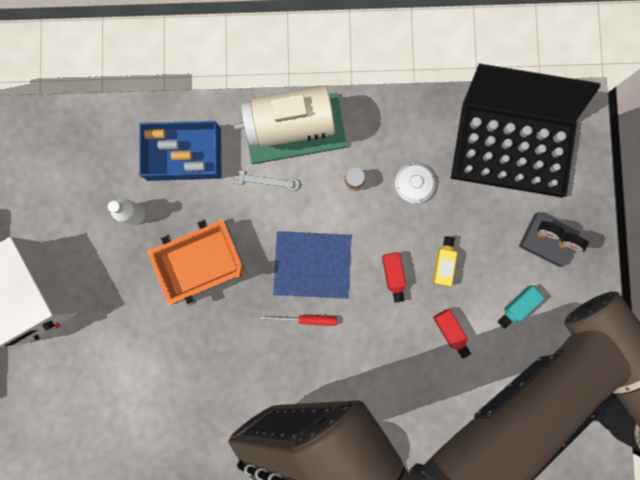

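View pics/side0.png

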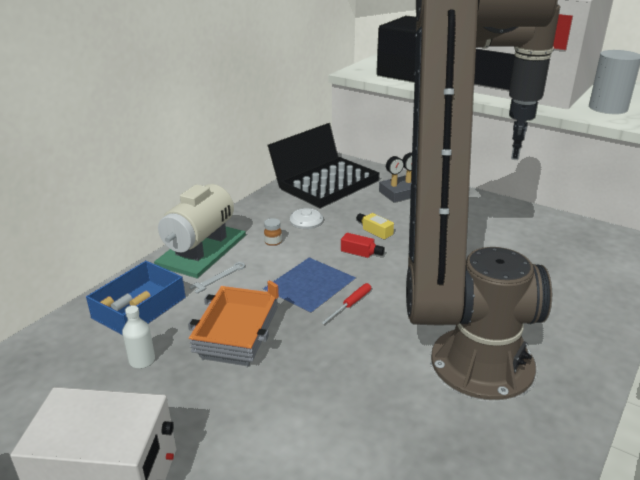

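View pics/wrist0.png

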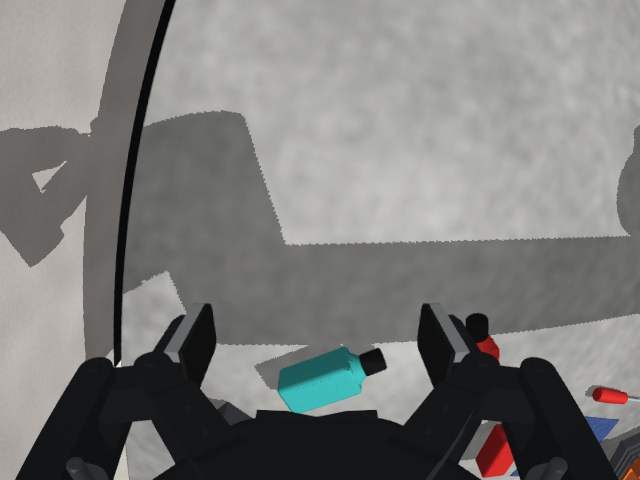

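```bash
cat > h.py <<'E'
import numpy as np, cv2
from scipy.spatial.transform import Rotation as R
from plant import get_state, read_camera
def rays(d,px):
    K=np.array(d["K"]);T=np.array(d["extrinsics"]);px=np.atleast_2d(px).astype(float)
    v=np.c_[(px[:,0]-K[0,2])/K[0,0],(px[:,1]-K[1,2])/K[1,1],np.ones(len(px))]
    return T[:3,3],v@T[:3,:3].T
def onz(d,px,z):
    o,v=rays(d,px); return o+v*((z-o[2])/v[:,2])[:,None]
def proj(d,P):
    K=np.array(d["K"]);T=np.array(d["extrinsics"]);p=(np.atleast_2d(P)-T[:3,3])@T[:3,:3]
    return np.c_[K[0,0]*p[:,0]/p[:,2]+K[0,2],K[1,1]*p[:,1]/p[:,2]+K[1,2]]
def tri(d1,p1,d2,p2):
    A=[];b=[]
    for d,p in((d1,p1),(d2,p2)):
        o,v=rays(d,p);v=v[0]/np.linalg.norm(v[0]);M=np.eye(3)-np.outer(v,v);A.append(M);b.append(M@o)
    return np.linalg.lstsq(np.vstack(A),np.hstack(b),rcond=None)[0]
def mask(f,lo,hi):
    return cv2.inRange(cv2.cvtColor(f,cv2.COLOR_RGB2HSV),lo,hi)
def big(m,n=1):
    c,_=cv2.findContours(m,cv2.RETR_EXTERNAL,cv2.CHAIN_APPROX_NONE);return sorted(c,key=cv2.contourArea)[::-1][:n]
def crop(d,x,y,w,h,s,name):
    f=d["frame"][y:y+h,x:x+w,::-1];cv2.imwrite(name,cv2.resize(f,None,fx=s,fy=s,interpolation=cv2.INTER_CUBIC))
YEL=((20,100,80),(35,255,255));ORA=((5,140,80),(17,255,255));BLU=((105,80,40),(125,255,255))
E
python3 - <<'E'
from h import *
t=read_camera("top");s=read_camera("side")
for n,d in(("top",t),("side",s)):
  for nm,c in(("yel",YEL),("ora",ORA),("blu",BLU)):
    for k in big(mask(d["frame"],*c),2):
      r=cv2.minAreaRect(k);print(n,nm,cv2.contourArea(k),np.round(r[0],1),np.round(cv2.boxPoints(r),1).tolist())
crop(t,380,220,100,75,8,"pics/c1.png");crop(t,130,205,140,105,5.7,"pics/c2.png");crop(s,180,270,120,90,6.5,"pics/c3.png")
E
```

```text
top yel 711.0 [445.2 264.9] [[432.0, 283.20001220703125], [438.6000061035156, 243.3000030517578], [458.3999938964844, 246.60000610351562], [451.79998779296875, 286.5]]
top ora 4664.0 [195.9 261.8] [[146.3000030517578, 249.8000030517578], [223.1999969482422, 218.60000610351562], [245.5, 273.79998779296875], [168.60000610351562, 304.8999938964844]]
top ora 0.0 [348. 185.] [[348.0, 185.0], [348.0, 185.0], [348.0, 185.0], [348.0, 185.0]]
top blu 4523.0 [312.  264.5] [[273.5, 294.29998779296875], [276.29998779296875, 231.39999389648438], [350.6000061035156, 234.6999969482422], [347.79998779296875, 297.6000061035156]]
top blu 4501.0 [179.5 150. ] [[139.0, 179.0], [139.0, 121.0], [220.0, 121.0], [220.0, 179.0]]
side yel 416.5 [377.4 225.2] [[358.0, 226.0], [366.3999938964844, 209.1999969482422], [396.79998779296875, 224.39999389648438], [388.3999938964844, 241.1999969482422]]
side yel 91.0 [139.  298.5] [[129.0, 301.3999938964844], [146.0, 290.79998779296875], [149.0, 295.5], [132.0, 306.1000061035156]]
side ora 3405.5 [235.4 312.3] [[189.1999969482422, 337.6000061035156], [229.60000610351562, 259.8999938964844], [281.70001220703125, 287.0], [241.3000030517578, 364.70001220703125]]
side ora 55.0 [272. 233.] [[265.0, 230.0], [279.0, 230.0], [279.0, 236.0], [265.0, 236.0]]
side blu 3459.5 [136.5 297.3] [[80.0999984741211, 298.8999938964844], [164.39999389648438, 248.39999389648438], [192.8000030517578, 295.70001220703125], [108.5999984741211, 346.29998779296875]]
side blu 2320.5 [312.7 280.9] [[270.3999938964844, 283.5], [327.0, 241.0], [355.0, 278.29998779296875], [298.29998779296875, 320.79998779296875]]
```

View pics/c1.png

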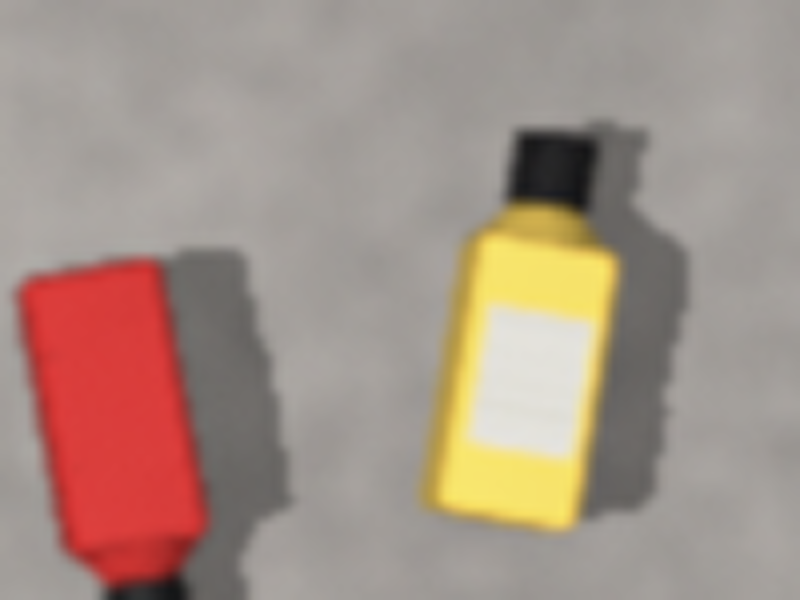

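View pics/c2.png

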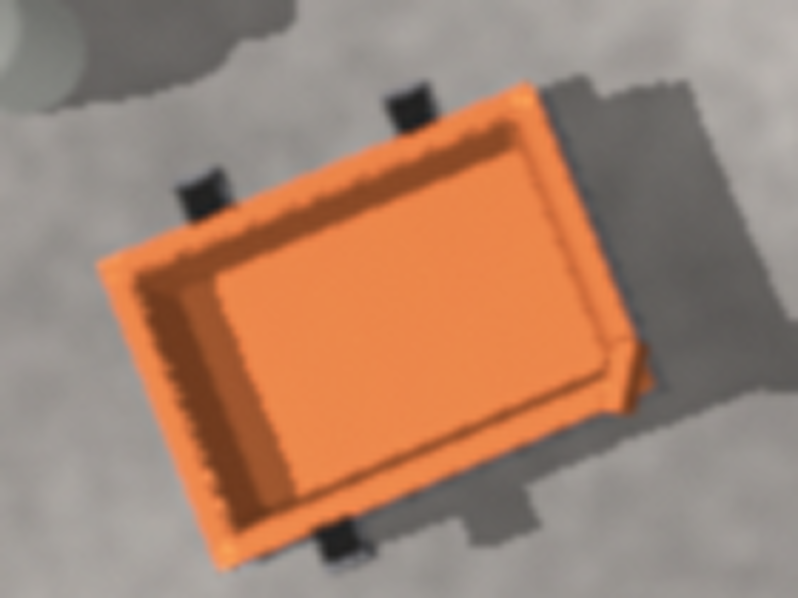

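View pics/c3.png

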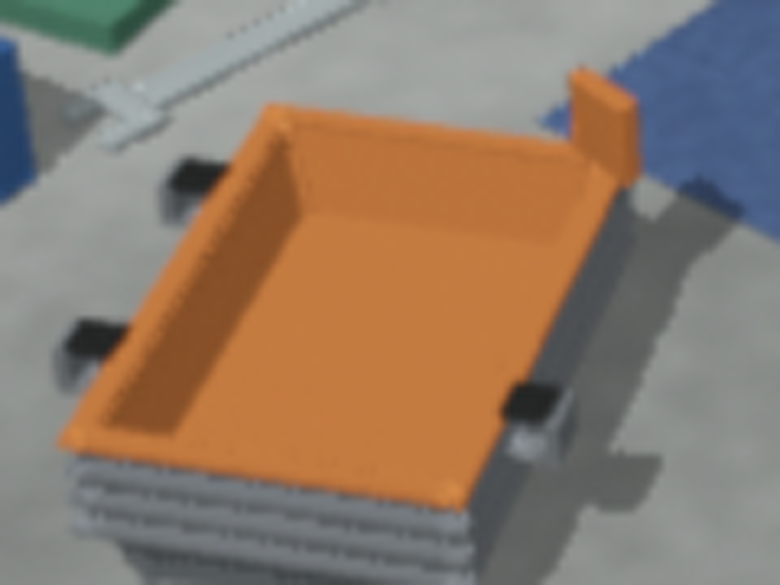

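Run:
```python
from h import *
t=read_camera("top");s=read_camera("side")
P=np.array([[437,508],[577,527],[618,255],[478,238]])/8+[380,220]
W=onz(t,P,46);print(np.round(W,1),[np.linalg.norm(W[i]-W[i-1]).round(1) for i in range(4)])
base=(W[0]+W[1])/2;sh=(W[2]+W[3])/2;u=sh-base;print("base",base,"yaw",np.degrees(np.arctan2(u[1],u[0])),np.linalg.norm(u))
print("cap end z23",onz(t,np.array([557,135])/8+[380,220],23))
C=np.array([[225,568],[102,265],[530,88]])/5.7+[130,205]
Q=onz(t,C,76);print("tray",Q.round(1),np.linalg.norm(Q[0]-Q[1]),np.linalg.norm(Q[1]-Q[2]))
c=(Q[0]+Q[2])/2
ex=(Q[1]-Q[0]);ex/=np.linalg.norm(ex);ey=(Q[1]-Q[2]);ey/=np.linalg.norm(ey);print("c",c,ex,ey,np.degrees(np.arctan2(ex[1],ex[0])),np.degrees(np.arctan2(ey[1],ey[0])))
m=big(mask(t["frame"],*BLU))[0];r=cv2.minAreaRect(m);M=onz(t,cv2.boxPoints(r),2);print("mat",M.round(1),M.mean(0))
# tab top: top (630,345)x side
pt=np.array([626,372])/5.7+[130,205];ps=np.array([603,85])/6.5+[180,270]
print("tabtop tri",tri(t,pt,s,ps))
```

```text
[[ 452.  -355.1   46. ]
 [ 444.7 -399.6   46. ]
 [ 531.4 -416.6   46. ]
 [ 538.1 -371.9   46. ]] [np.float64(87.8), np.float64(45.0), np.float64(88.4), np.float64(45.2)]
base [ 448.33231337 -377.34695617   46.        ] yaw -11.069205381199033 88.09239571936756
cap end z23 [[ 572.60269607 -403.18381005   23.        ]]
tray [[416.8 317.3  76. ]
 [552.2 371.7  76. ]
 [626.1 180.2  76. ]] 145.98082793660936 205.296444562559
c [521.43779081 248.74980519  76.        ] [0.92798505 0.37261742 0.        ] [-0.35978386  0.93303568  0.        ] 21.877131346776473 111.0869227458311
mat [[ 435.4   63.     2. ]
 [ 601.8   52.5    2. ]
 [ 587.5 -145.     2. ]
 [ 421.5 -132.6    2. ]] [511.5559418 -40.5345705   2.       ]
tabtop tri [498.47023234 134.82408535 107.34668957]
```

```bash
cat >> h.py <<'E'
def cur():
    s=get_state();q=s["tool_rot"];return s,np.array(s["tcp_pos"]),R.from_quat([q[1],q[2],q[3],q[0]])
def frame(d,y):
    d=d/np.linalg.norm(d);y=y-d*(y@d);y/=np.linalg.norm(y);return R.from_matrix(np.c_[d,y,np.cross(d,y)])
def plan(p,Rt,grasp=True):
    """p grasp point (TCP=+19 along x); choose nearer of half turns"""
    s,p0,R0=cur()
    for flip in(0,1):
        Rf=Rt*R.from_rotvec([np.pi*flip,0,0])
        tcp=p+(Rf.as_matrix()[:,0]*19 if grasp else 0)
        rv=(R0.inv()*Rf).as_rotvec();sh=R0.inv().apply(tcp-p0)
        print("flip",flip,"rv",np.round(rv/2/np.pi,4),"deg",round(np.degrees(np.linalg.norm(rv)),1),"sh",np.round(sh/100,4),"tcp",tcp.round(1))
def log():
    import json
    s=get_state();open("log.jsonl","a").write(json.dumps({k:np.array(v).tolist() for k,v in s.items()})+"\n")
    print("t",round(s["clock"],2),"q",np.round(s["joints"],3),"p",np.round(s["tcp_pos"],1),"F",np.round(s["wrist_force"],1),"gap",round(s["finger_gap"],3))
def bot(s_,zg,tilt,yaw=-11.1,base=(448.3,-377.3)):
    a=np.radians(yaw);u=np.array([np.cos(a),np.sin(a),0]);t=np.radians(tilt)
    d=-np.cos(t)*np.array([0,0,1])-np.sin(t)*u;y=np.array([-u[1],u[0],0])
    return np.array([*base,0])+u*s_+[0,0,zg],frame(d,y)
E
python3 - <<'E'
from h import *
log();print(cur()[2].as_matrix().round(3))
plan(*bot(62,130,0)); plan(*bot(62,130,30));
E
```

```text
t 0.35 q [-1.003  0.359  0.012 -0.    -1.224 -0.288] p [ 186.4 -648.6  231.1] F [-0.1  0.1 -0.1] gap 1.002
[[-0.    -0.276  0.961]
 [ 0.     0.961  0.276]
 [-1.     0.    -0.   ]]
flip 0 rv [ 0.0754 -0.     -0.0001] deg 27.1 sh [1.2013 1.6012 3.8185] tcp [ 509.1 -389.2  111. ]
flip 1 rv [-4.246e-01  1.000e-04 -0.000e+00] deg 152.9 sh [1.2013 1.6012 3.8185] tcp [ 509.1 -389.2  111. ]
flip 0 rv [0.0736 0.0817 0.0197] deg 40.2 sh [1.1759 1.6446 3.734 ] tcp [ 499.8 -387.4  113.5]
flip 1 rv [-0.4119 -0.0266  0.1103] deg 153.8 sh [1.1759 1.6446 3.734 ] tcp [ 499.8 -387.4  113.5]
```

Emit:
arm_command(
  rows=[
    [[0.019, 0, 0, 0.1, 0.4, 1, 100], [0.019, 0, 0, 0.1, 0.4, 1, 100], [0.019, 0, 0, 0.1, 0.4, 1, 100], [0.019, 0, 0, 0.1, 0.4, 1, 100], [0.019, 0, 0, 0.1, 0.4, 1, 100], [0.019, 0, 0, 0.1, 0.4, 1, 100], [0.019, 0, 0, 0.1, 0.4, 1, 100], [0.019, 0, 0, 0.1, 0.4, 1, 100]],
  ],
  grip_force=60,
)

```text
clock: 1.02
tcp_pos: [270.7, -583.2, 221.3]
tool_rot: [0.705, -0.056, 0.705, 0.056]
wrist_force: [0.1, -0.1, 0.1]
finger_gap: 0.996
```

Run:
```python
from h import *
log();plan(*bot(62,100,30));
```

```text
t 1.02 q [-0.833  0.313 -0.078  0.    -1.18  -0.578] p [ 270.7 -583.2  221.3] F [ 0.1 -0.1  0.1] gap 0.996
flip 0 rv [0.0549 0.0824 0.0147] deg 36.0 sh [1.3774 1.57   2.5729] tcp [ 499.8 -387.4   83.5]
flip 1 rv [-0.4301 -0.0206  0.1152] deg 160.5 sh [1.3774 1.57   2.5729] tcp [ 499.8 -387.4   83.5]
```

Emit:
arm_command(
  rows=[
    [[0.02, 0.03, 0.005, 0.2, 0.6, 1, 100], [0.02, 0.03, 0.005, 0.2, 0.6, 1, 100], [0.02, 0.03, 0.005, 0.2, 0.6, 1, 100], [0.02, 0.03, 0.005, 0.2, 0.6, 1, 100], [0.02, 0.03, 0.005, 0.2, 0.6, 1, 100], [0.02, 0.03, 0.005, 0.2, 0.6, 1, 100], [0.02, 0.03, 0.005, 0.2, 0.6, 1, 100], [0.02, 0.03, 0.005, 0.2, 0.6, 1, 100]],
  ],
)

```text
clock: 1.68
tcp_pos: [359.5, -508.4, 201.8]
tool_rot: [0.637, -0.006, 0.771, 0.017]
wrist_force: [0.1, -0.5, -0.3]
finger_gap: 1.001
```

Run:
```python
from h import *
log();plan(*bot(62,100,30));
```

```text
t 1.68 q [-0.584  0.372 -0.092  0.098 -1.274 -0.991] p [ 359.5 -508.4  201.8] F [ 0.1 -0.5 -0.3] gap 1.001
flip 0 rv [0.0347 0.0526 0.0097] deg 23.0 sh [0.9115 1.1436 1.6405] tcp [ 499.8 -387.4   83.5]
flip 1 rv [-0.4589 -0.0142  0.0769] deg 167.6 sh [0.9115 1.1436 1.6405] tcp [ 499.8 -387.4   83.5]
```

Emit:
arm_command(
  rows=[
    [[0.018, 0.03, 0.005, 0.4, 0.6, 0.9, 100], [0.018, 0.03, 0.005, 0.4, 0.6, 0.9, 100], [0.018, 0.03, 0.005, 0.4, 0.6, 0.9, 100], [0.018, 0.03, 0.005, 0.4, 0.6, 0.9, 100], [0.018, 0.03, 0.005, 0.4, 0.6, 0.9, 100], [0.018, 0.03, 0.005, 0.4, 0.6, 0.9, 100], [0.018, 0.03, 0.005, 0.4, 0.6, 0.9, 100], [0.018, 0.03, 0.005, 0.4, 0.6, 0.9, 100]],
  ],
)

```text
clock: 2.35
tcp_pos: [438.6, -444.9, 147.5]
tool_rot: [0.561, 0.04, 0.827, -0.017]
wrist_force: [-0.7, -0.1, -0.4]
finger_gap: 1.001
```

Run:
```python
from h import *
log();plan(*bot(62,75,30)); 
t=read_camera("top");crop(t,380,200,140,105,5.7,"pics/a1.png")
```

```text
t 2.35 q [-0.416  0.534 -0.01   0.107 -1.393 -1.276] p [ 438.6 -444.9  147.5] F [-0.7 -0.1 -0.4] gap 1.001
flip 0 rv [0.0165 0.0229 0.005 ] deg 10.3 sh [0.6291 0.6108 0.8538] tcp [ 499.8 -387.4   58.5]
flip 1 rv [-0.4822 -0.0077  0.0347] deg 174.0 sh [0.6291 0.6108 0.8538] tcp [ 499.8 -387.4   58.5]
```

View pics/a1.png

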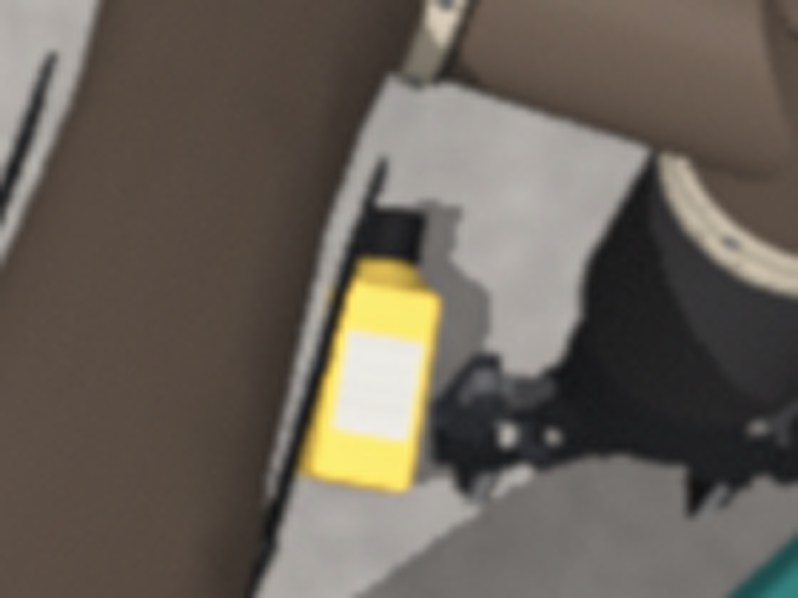

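Emit:
arm_command(
  rows=[
    [[0.0165, 0.023, 0.005, 0.6, 0.61, 0.85, 100], [0.0165, 0.023, 0.005, 0.6, 0.61, 0.85, 100], [0.0165, 0.023, 0.005, 0.6, 0.61, 0.85, 100], [0.0165, 0.023, 0.005, 0.6, 0.61, 0.85, 100], [0.0165, 0.023, 0.005, 0.6, 0.61, 0.85, 100], [0.0165, 0.023, 0.005, 0.6, 0.61, 0.85, 100], [0.0165, 0.023, 0.005, 0.6, 0.61, 0.85, 100], [0.0165, 0.023, 0.005, 0.6, 0.61, 0.85, 100]],
  ],
)

```text
clock: 3.07
tcp_pos: [500.9, -387.4, 61.8]
tool_rot: [0.498, 0.083, 0.862, -0.048]
wrist_force: [0.4, 0.1, 0.4]
finger_gap: 1.003
```

Run:
```python
from h import *
import json,itertools
from scipy.optimize import least_squares
log();plan(*bot(62,30,30)); 
t=read_camera("wrist");crop(t,0,0,640,480,1,"pics/a2.png")
L=[json.loads(l) for l in open("log.jsonl")]
def rot(ax,a): return R.from_rotvec(np.eye(3)[ax]*a).as_matrix()
best=[]
for s2,s3,s4,s5,s6 in itertools.product([1,-1],repeat=5):
    Ts=[]
    for l in L:
        q=l["joints"];A=rot(2,q[0])@rot(1,s2*q[1])@rot(1,s3*q[2])@rot(0,s4*q[3])@rot(1,s5*q[4])@rot(0,s6*q[5])
        w=l["tool_rot"];Ts.append(A.T@R.from_quat([w[1],w[2],w[3],w[0]]).as_matrix())
    M=R.from_matrix(Ts).mean();e=max((M.inv()*R.from_matrix(T)).magnitude() for T in Ts)
    best.append((e,(s2,s3,s4,s5,s6),M.as_matrix().round(3).tolist()))
best.sort(key=lambda b:b[0]);print(best[:3])
```

```text
t 3.07 q [-0.314  0.727  0.097  0.061 -1.462 -1.473] p [ 500.9 -387.4   61.8] F [0.4 0.1 0.4] gap 1.003
flip 0 rv [ 0.0001 -0.      0.0001] deg 0.1 sh [ 0.4232 -0.0021  0.2318] tcp [ 499.8 -387.4   13.5]
flip 1 rv [-4.999e-01 -2.000e-04 -0.000e+00] deg 180.0 sh [ 0.4232 -0.0021  0.2318] tcp [ 499.8 -387.4   13.5]
[(1.7809506351217767e-16, (1, -1, -1, -1, -1), [[1.0, -0.0, -0.0], [0.0, 0.0, 1.0], [-0.0, -1.0, 0.0]]), (0.1097480579309337, (1, -1, 1, -1, -1), [[0.995, 0.095, 0.036], [-0.034, -0.023, 0.999], [0.096, -0.995, -0.02]]), (0.21348295295191677, (1, 1, -1, -1, -1), [[0.999, -0.04, 0.011], [-0.011, -0.001, 1.0], [-0.04, -0.999, -0.002]])]
```

View pics/a2.png

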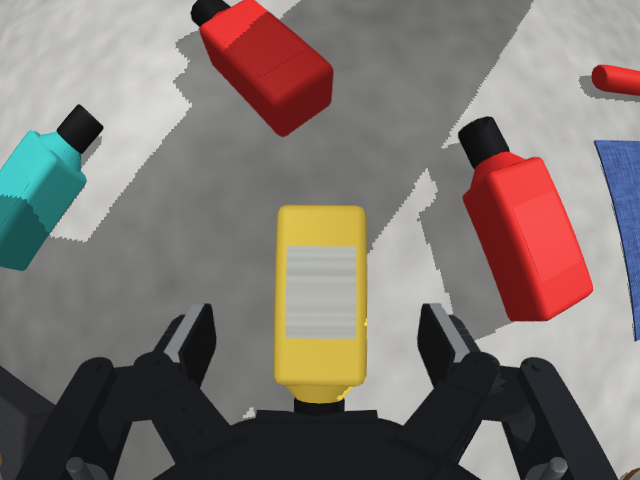

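```bash
cat > fk.py <<'E'
from h import *
import json
def rot(ax,a): return R.from_rotvec(np.eye(3)[ax]*a).as_matrix()
def rows(q):
    A1=rot(2,q[0]);A2=A1@rot(1,q[1]);A3=A2@rot(1,-q[2]);A4=A3@rot(0,-q[3]);A5=A4@rot(1,-q[4])
    return np.c_[A1[:,0],A1[:,2],A2[:,2],A3[:,0],A3[:,2],A1[:,1],A4[:,1],A5[:,0]],[A1,A2,A3,A4,A5]
def fit():
    L=[json.loads(l) for l in open("log.jsonl")]
    A=np.vstack([rows(l["joints"])[0] for l in L]);b=np.hstack([l["tcp_pos"] for l in L])
    x,_,rk,sv=np.linalg.lstsq(A,b,rcond=None);return x,np.abs(A@x-b).max(),sv
E
python3 - <<'E'
from fk import *
x,e,sv=fit();print(x.round(1),e,sv.round(3))
E
```

```text
[   0.   198.8  601.6  463.6    0.    -0.  -191.8  373.3] 3.410605131648481e-13 [4.44  3.188 3.156 0.341 0.177 0.09  0.052 0.047]
```

Emit:
arm_command(
  rows=[
    [[0, 0, 0, 0.05, 0, 0.03, 100], [0, 0, 0, 0.1, 0, 0.06, 100], [0, 0, 0, 0.16, 0, 0.09, 100], [0, 0, 0, 0.22, 0, 0.12, 100], [0, 0, 0, 0.28, 0, 0.15, 100], [0, 0, 0, 0.34, 0, 0.18, 100], [0, 0, 0, 0.4, 0, 0.22, 100], [0, 0, 0, 0.4, 0, 0.22, 100]],
  ],
)

```text
clock: 3.78
tcp_pos: [499.2, -385.5, 12.4]
tool_rot: [0.495, 0.083, 0.863, -0.047]
wrist_force: [-0.9, -0.1, -0.1]
finger_gap: 1.0
```

Run:
```python
from fk import *
log();plan(*bot(62,30,30)); x,e,sv=fit();print(x.round(1),e,sv.round(3))
```

```text
t 3.78 q [-0.312  0.776  0.066  0.061 -1.387 -1.477] p [ 499.2 -385.5   12.4] F [-0.9 -0.1 -0.1] gap 1.0
flip 0 rv [ 0.0004 -0.0009 -0.    ] deg 0.3 sh [-0.0153 -0.0171  0.0025] tcp [ 499.8 -387.4   13.5]
flip 1 rv [-0.4996  0.     -0.0014] deg 179.9 sh [-0.0153 -0.0171  0.0025] tcp [ 499.8 -387.4   13.5]
[   0.   198.8  601.6  463.6    0.    -0.  -191.8  373.3] 5.684341886080801e-13 [4.861 3.49  3.457 0.408 0.234 0.104 0.066 0.059]
```

Emit:
arm_command(
  rows=[
    [[0, 0, 0, 0, 0, 0, 30], [0, 0, 0, 0, 0, 0, 30], [0, 0, 0, 0, 0, 0, 30], [0, 0, 0, 0, 0, 0, 30], [0, 0, 0, 0, 0, 0, 30], [0, 0, 0, 0, 0, 0, 30], [0, 0, 0, 0, 0, 0, 30], [0, 0, 0, 0, 0, 0, 30]],
  ],
  grip_force=60,
)

```text
clock: 4.45
tcp_pos: [500.7, -386.3, 15.0]
tool_rot: [0.497, 0.083, 0.862, -0.048]
wrist_force: [3.0, -0.1, 4.4]
finger_gap: 0.529
```

```bash
cat >> fk.py <<'E'
from scipy.optimize import least_squares
X=np.array([0,198.8,601.6,463.6,0,0,-191.8,373.3])
LO=np.array([-3.07,-1.43,-1.02,-3.03,-3.05,-3.03]);HI=np.array([3.07,2.12,1.25,1.67,0,3.03])
T0=np.array([[1,0,0],[0,0,1],[0,-1,0.]])
def fk(q):
    r,A=rows(q);return r@X,A[4]@rot(0,-q[5])@T0
def ik(p,Rm,q0):
    def f(q):
        a,B=fk(q);return np.r_[(a-p)/100,R.from_matrix(B.T@Rm).as_rotvec()]
    s=least_squares(f,np.clip(q0,LO+1e-3,HI-1e-3),bounds=(LO,HI));return s.x,np.abs(s.fun).max()
def wrist(q):
    A=rows(q)[1];el=np.array([0,0,198.8])+A[1][:,2]*601.6;w=el+A[2][:,0]*463.6;return el,w,w-A[3][:,1]*191.8
E
python3 - <<'E'
from fk import *
log()
q0=get_state()["joints"]
# stand pose: bottle base at B, cap dir yaw, tool final pitch 30
s_,zo=62.,30-23.
for tilt in(20,30,):
 for B in([450,-380],[480,-330],[500,-380],[550,-380]):
  for yaw in range(-71,130,20):
    q=q0;ok=True
    for k in range(0,11):
        a=np.radians(-11.1+(yaw+11.1)*k/10);th=np.radians(90*k/10)
        u=np.array([np.cos(a),np.sin(a),0]);z=np.array([0,0,1.]);y=np.array([-u[1],u[0],0])
        ub=np.cos(th)*u+np.sin(th)*z;nb=-np.sin(th)*u+np.cos(th)*z  # bottle axis, old-up
        d=-np.cos(np.radians(tilt))*nb-np.sin(np.radians(tilt))*ub
        Rm=frame(d,y).as_matrix()
        g=np.array([*B,30*(k>0)*0+(60 if k<10 else 0)])+ub*s_+nb*(zo+23*(1-k/10))+d*19
        q,e=ik(g,Rm,q)
        if e>1e-3: ok=False
    if ok or e<1e-3: print(tilt,B,yaw,ok,q.round(2),[w.round(0).tolist() for w in wrist(q)])
E
```

```text
t 4.45 q [-0.312  0.773  0.068  0.061 -1.388 -1.477] p [ 500.7 -386.3   15. ] F [ 3.  -0.1  4.4] gap 0.529
20 [450, -380] -31 False [-1.42  0.78 -0.91 -2.29 -1.3   1.66] [[63.0, -417.0, 628.0], [55.0, -366.0, 167.0], [159.0, -205.0, 183.0]]
20 [450, -380] -11 True [-1.37  0.64 -0.61 -1.83 -1.11  1.23] [[73.0, -351.0, 682.0], [103.0, -497.0, 243.0], [116.0, -315.0, 183.0]]
20 [450, -380] 9 True [-1.28  0.65 -0.36 -1.49 -1.21  0.97] [[105.0, -349.0, 678.0], [175.0, -584.0, 285.0], [114.0, -433.0, 183.0]]
20 [450, -380] 29 True [-1.19  0.72 -0.14 -1.25 -1.39  0.85] [[147.0, -367.0, 652.0], [260.0, -649.0, 303.0], [153.0, -545.0, 183.0]]
20 [450, -380] 49 True [-1.09  0.8   0.08 -1.07 -1.6   0.8 ] [[200.0, -384.0, 616.0], [361.0, -692.0, 309.0], [227.0, -637.0, 183.0]]
20 [450, -380] 69 True [-0.98  0.9   0.28 -0.92 -1.82  0.81] [[262.0, -390.0, 574.0], [474.0, -705.0, 308.0], [328.0, -697.0, 183.0]]
20 [450, -380] 89 True [-0.85  0.98  0.46 -0.77 -2.02  0.87] [[329.0, -378.0, 532.0], [592.0, -680.0, 299.0], [444.0, -720.0, 183.0]]
20 [450, -380] 109 True [-0.72  1.06  0.57 -0.6  -2.17  
[... 7979 characters left out ...]
.0], [276.0, -532.0, 239.0]]
30 [550, -380] 49 True [-0.92  0.75  0.15 -1.03 -1.43  0.62] [[249.0, -328.0, 638.0], [480.0, -631.0, 374.0], [344.0, -617.0, 239.0]]
30 [550, -380] 69 True [-0.84  0.86  0.37 -0.89 -1.68  0.67] [[304.0, -341.0, 591.0], [575.0, -645.0, 370.0], [438.0, -673.0, 239.0]]
30 [550, -380] 89 True [-0.75  0.97  0.57 -0.76 -1.91  0.75] [[363.0, -336.0, 541.0], [677.0, -626.0, 360.0], [545.0, -694.0, 239.0]]
30 [550, -380] 109 True [-0.64  1.06  0.73 -0.61 -2.11  0.9 ] [[422.0, -311.0, 494.0], [774.0, -571.0, 343.0], [652.0, -677.0, 239.0]]
30 [550, -380] 129 True [-0.51  1.12  0.8  -0.41 -2.22  1.12] [[472.0, -267.0, 459.0], [855.0, -483.0, 312.0], [748.0, -624.0, 239.0]]
```

```bash
cat >> fk.py <<'E'
def rel(tp,Rt):
    s,p0,R0=cur();rv=(R0.inv()*Rt).as_rotvec();sh=R0.inv().apply(tp-p0)
    print("rv",np.round(rv/2/np.pi,4),"sh",np.round(sh/100,4))
E
python3 - <<'E'
from fk import *
s,p,R0=cur()
a=np.radians(-11.1);u=np.array([np.cos(a),np.sin(a),0]);z=np.array([0,0,1.])
Rb=R.from_matrix(np.c_[np.cross(u,[0,0,0])+np.array([0,0,1.]),np.cross(u,z),u]) # bottle x=up,y,z=u
Rb=R.from_matrix(np.c_[z,np.cross(u,z),u])
pb=np.array([448.3,-377.3,23.])
print(np.linalg.det(Rb.as_matrix()))
rp=R0.inv().apply(pb-p);rr=R0.inv()*Rb;np.savez("bt.npz",rp=rp,rr=rr.as_quat())
print("lift80",R0.inv().apply([0,0,80])/100)
for th in(0,45,90):
    Rn=R.from_rotvec(np.cross(u,z)*np.radians(th))*Rb   # rotate u->z
    Rt=Rn*rr.inv();B=np.array([500,-388,[103,103,5][th//45]])
    tp=B-Rt.apply(rp);q,e=ik(tp,Rt.as_matrix(),s["joints"]);print(th,Rn.as_matrix()[:,2].round(2),tp.round(1),q.round(2),e);rel(tp,Rt)
E
```

```text
0.9999999999999997
lift80 [-6.92246608e-01  2.09755237e-05 -4.00992062e-01]
0 [ 0.98 -0.19  0.  ] [ 552.4 -397.    95. ] [-0.31  0.77  0.27  0.06 -1.59 -1.47] 4.3937411904928317e-10
rv [-0.  0. -0.] sh [-0.9569 -0.0068  0.0558]
45 [ 0.69 -0.14  0.71] [ 542.7 -395.1  134.9] [-0.36  0.31 -0.31 -0.07 -0.7  -1.35] 3.8062628082648145e-13
rv [ 0.0002 -0.125  -0.0003] sh [-1.2527 -0.0065 -0.23  ]
90 [ 0. -0.  1.] [ 508.1 -388.3   58.1] [-1.14  0.47 -0.51 -1.77 -0.8   0.89] 1.179193986899918e-10
rv [ 0.0003 -0.25   -0.0006] sh [-0.4118 -0.0056 -0.1501]
```

```bash
cat > sim.py <<'E'
from fk import *
bt=np.load("bt.npz");rp=bt["rp"];rr=R.from_quat(bt["rr"])
def tgt(th,yaw,B):
    a=np.radians(yaw);u=np.array([np.cos(a),np.sin(a),0]);z=np.array([0,0,1.])
    Rb=R.from_matrix(np.c_[z,np.cross(u,z),u]);Rn=R.from_rotvec(np.cross(u,z)*np.radians(th))*Rb
    Rt=Rn*rr.inv();return np.array(B,float)-Rt.apply(rp),Rt
def path(stages,q):
    from scipy.spatial.transform import Slerp
    p,Rm=fk(q);Rc=R.from_matrix(Rm)
    for tp,Rt in stages:
        S=Slerp([0,1],R.concatenate([Rc,Rt]));mx=0;tot=0
        for k in range(1,21):
            qn,e=ik(p+(tp-p)*k/20,S(k/20).as_matrix(),q);mx=max(mx,np.abs(qn-q).max());q=qn
            if e>1e-3:print("unreach",k,e)
        print("stage end",q.round(2),"maxstep",round(mx,3));p,Rc=tp,Rt
E
python3 - <<'E'
from sim import *
q=get_state()["joints"]
for yaw in(10,29,45):
    print(yaw);path([tgt(0,-11.1,[448,-377,103]),tgt(30,(yaw-11)/2,[475,-383,103]),tgt(60,yaw,[500,-388,103]),tgt(90,yaw,[500,-388,60]),tgt(90,yaw,[500,-388,3])],q)
E
```

```text
10
stage end [-0.31  0.7   0.12  0.06 -1.52 -1.47] maxstep 0.007
stage end [-0.33  0.4  -0.19  0.   -0.98 -1.25] maxstep 0.027
stage end [-0.56  0.26 -0.25 -0.52 -0.72 -0.5 ] maxstep 0.053
stage end [-1.07  0.43 -0.29 -1.34 -1.    0.56] maxstep 0.057
stage end [-1.1   0.54 -0.3  -1.4  -0.99  0.71] maxstep 0.007
29
stage end [-0.31  0.7   0.12  0.06 -1.52 -1.47] maxstep 0.007
stage end [-0.32  0.39 -0.2   0.   -0.98 -1.1 ] maxstep 0.027
stage end [-0.62  0.33 -0.12 -0.58 -0.96 -0.14] maxstep 0.053
stage end [-1.04  0.54 -0.1  -1.15 -1.25  0.56] maxstep 0.04
stage end [-1.05  0.63 -0.11 -1.17 -1.22  0.66] maxstep 0.005
45
stage end [-0.31  0.7   0.12  0.06 -1.52 -1.47] maxstep 0.007
stage end [-0.31  0.38 -0.21  0.   -0.97 -0.97] maxstep 0.033
stage end [-0.64  0.39 -0.03 -0.58 -1.14  0.11] maxstep 0.057
stage end [-1.    0.63  0.07 -1.02 -1.46  0.59] maxstep 0.03
stage end [-1.    0.71  0.06 -1.03 -1.41  0.67] maxstep 0.004
```

Emit:
arm_command(
  rows=[
    [[0, 0, 0, -0.05, 0, -0.03, 30], [0, 0, 0, -0.15, 0, -0.09, 30], [0, 0, 0, -0.26, 0, -0.15, 30], [0, 0, 0, -0.38, 0, -0.22, 30], [0, 0, 0, -0.5, 0, -0.29, 30], [0, 0, 0, -0.62, 0, -0.36, 30], [0, 0, 0, -0.69, 0, -0.4, 30], [0, 0, 0, -0.69, 0, -0.4, 30]],
  ],
)

```text
clock: 5.12
tcp_pos: [501.2, -386.7, 97.0]
tool_rot: [0.498, 0.083, 0.862, -0.048]
wrist_force: [-0.2, 0.5, -2.1]
finger_gap: 0.529
```

Run:
```python
from sim import *
log();rel(*tgt(30,9,[475,-383,103]))
t=read_camera("wrist");crop(t,0,0,640,480,1,"pics/a3.png")
```

```text
t 5.12 q [-0.312  0.693  0.122  0.061 -1.518 -1.469] p [ 501.2 -386.7   97. ] F [-0.2  0.5 -2.1] gap 0.529
rv [-0.0545 -0.0821 -0.0147] sh [-0.3224  0.1694  0.0467]
```

View pics/a3.png

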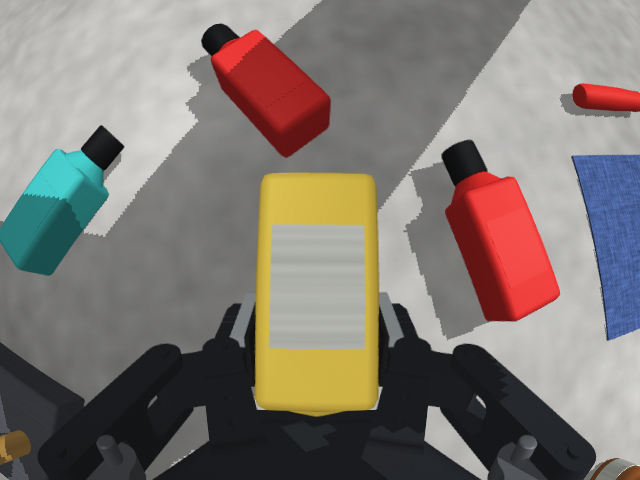

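Emit:
arm_command(
  rows=[
    [[-0.007, -0.01, -0.002, -0.04, 0.02, 0.01, 30], [-0.014, -0.021, -0.004, -0.08, 0.04, 0.01, 30], [-0.021, -0.032, -0.006, -0.12, 0.06, 0.02, 30], [-0.029, -0.043, -0.008, -0.17, 0.09, 0.03, 30], [-0.036, -0.055, -0.01, -0.21, 0.11, 0.03, 30], [-0.044, -0.067, -0.012, -0.26, 0.14, 0.04, 30], [-0.0545, -0.082, -0.015, -0.32, 0.17, 0.05, 30], [-0.0545, -0.082, -0.015, -0.32, 0.17, 0.05, 30]],
  ],
)

```text
clock: 5.83
tcp_pos: [521.8, -372.6, 120.6]
tool_rot: [0.705, -0.058, 0.705, 0.057]
wrist_force: [-1.1, 0.7, -2.3]
finger_gap: 0.532
```

Run:
```python
from sim import *
log();rel(*tgt(60,29,[500,-388,103]))
```

```text
t 5.83 q [-3.160e-01  3.900e-01 -2.100e-01  1.000e-03 -9.710e-01 -1.093e+00] p [ 521.8 -372.6  120.6] F [-1.1  0.7 -2.3] gap 0.532
rv [-0.0537 -0.0824  0.0142] sh [-0.2442  0.0083  0.0714]
```

Emit:
arm_command(
  rows=[
    [[-0.007, -0.01, 0.002, -0.03, 0, 0.01, 30], [-0.014, -0.021, 0.004, -0.06, 0, 0.02, 30], [-0.021, -0.032, 0.006, -0.1, 0, 0.03, 30], [-0.028, -0.043, 0.008, -0.13, 0, 0.04, 30], [-0.036, -0.055, 0.01, -0.16, 0, 0.05, 30], [-0.044, -0.067, 0.012, -0.2, 0, 0.06, 30], [-0.054, -0.082, 0.014, -0.24, 0.01, 0.07, 30], [-0.054, -0.082, 0.014, -0.24, 0.01, 0.07, 30]],
  ],
)

```text
clock: 6.5
tcp_pos: [528.6, -372.1, 142.2]
tool_rot: [0.837, -0.126, 0.486, 0.218]
wrist_force: [-0.7, -0.9, -2.3]
finger_gap: 0.533
```

Run:
```python
from sim import *
log();rel(*tgt(90,29,[500,-388,40]))
```

```text
t 6.5 q [-0.624  0.338 -0.122 -0.58  -0.96  -0.134] p [ 528.6 -372.1  142.2] F [-0.7 -0.9 -2.3] gap 0.533
rv [-0.     -0.0839 -0.0006] sh [ 0.3034  0.013  -0.4578]
```

Emit:
arm_command(
  rows=[
    [[0, -0.01, 0, 0.03, 0, -0.05, 30], [0, -0.022, 0, 0.07, 0, -0.1, 30], [0, -0.034, 0, 0.11, 0, -0.16, 30], [0, -0.046, 0, 0.16, 0.01, -0.24, 30], [0, -0.058, 0, 0.21, 0.01, -0.32, 30], [0, -0.07, 0, 0.26, 0.01, -0.39, 30], [0, -0.084, 0, 0.3, 0.01, -0.46, 30], [0, -0.084, 0, 0.3, 0.01, -0.46, 30]],
  ],
)

```text
clock: 7.17
tcp_pos: [503.6, -381.9, 87.6]
tool_rot: [0.935, -0.058, 0.254, 0.242]
wrist_force: [-0.9, 0.9, -3.4]
finger_gap: 0.533
```

Run:
```python
from sim import *
log();rel(*tgt(90,29,[500,-388,4]))
t=read_camera("side");crop(t,320,130,200,150,4,"pics/a4.png")
```

```text
t 7.17 q [-1.046  0.577 -0.103 -1.152 -1.24   0.588] p [ 503.6 -381.9   87.6] F [-0.9  0.9 -3.4] gap 0.533
rv [-0.0027 -0.0004 -0.0009] sh [ 0.17   -0.0277 -0.2534]
```

View pics/a4.png

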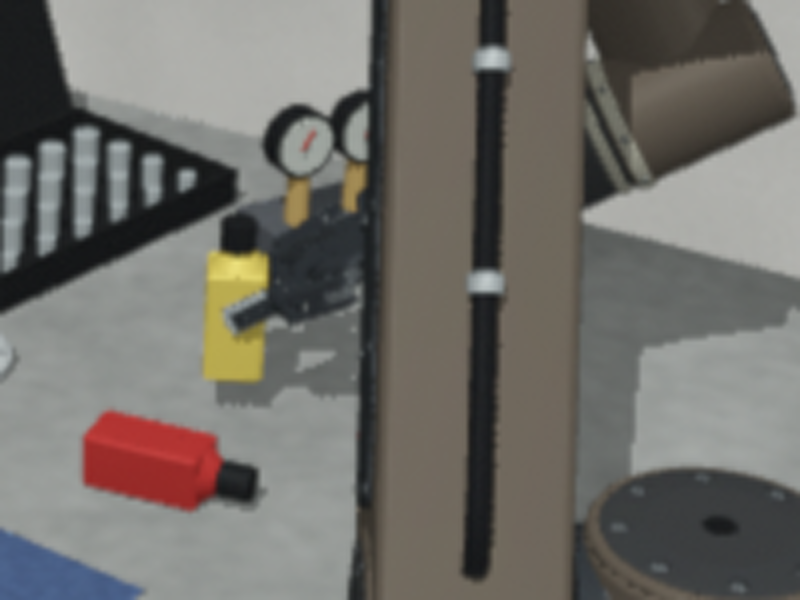

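Emit:
arm_command(
  rows=[
    [[-0.001, 0, 0, 0.04, 0, -0.05, 30], [-0.002, 0, 0, 0.07, -0.01, -0.1, 30], [-0.003, 0, 0, 0.1, -0.02, -0.15, 30], [-0.003, 0, 0, 0.13, -0.02, -0.2, 30], [-0.003, 0, 0, 0.15, -0.02, -0.23, 30], [-0.003, 0, 0, 0.17, -0.03, -0.25, 30], [-0.003, 0, 0, 0.17, -0.03, -0.25, 30], [-0.003, 0, 0, 0.17, -0.03, -0.25, 30]],
  ],
)

```text
clock: 7.88
tcp_pos: [511.1, -384.1, 64.4]
tool_rot: [0.934, -0.075, 0.251, 0.244]
wrist_force: [-1.0, -0.8, -1.2]
finger_gap: 0.534
```

Run:
```python
from sim import *
log();rel(*tgt(90,29,[500,-388,0]))
```

```text
t 7.88 q [-1.041  0.616 -0.099 -1.168 -1.218  0.655] p [ 511.1 -384.1   64.4] F [-1.  -0.8 -1.2] gap 0.534
rv [ 0.0028 -0.0006 -0.0002] sh [ 0.0257  0.0353 -0.1145]
```

Emit:
arm_command(
  rows=[
    [[0, 0, 0, 0, 0, 0, 30], [0, 0, 0, 0, 0, 0, 30], [0, 0, 0, 0, 0, 0, 30], [0, 0, 0, 0, 0, 0, 30], [0, 0, 0, 0, 0, 0, 30], [0, 0, 0, 0, 0, 0, 30], [0, 0, 0, 0, 0, 0, 30], [0, 0, 0, 0, 0, 0, 30]],
  ],
)

```text
clock: 8.55
tcp_pos: [510.9, -384.2, 64.3]
tool_rot: [0.934, -0.074, 0.251, 0.244]
wrist_force: [-0.2, 0.7, -2.3]
finger_gap: 0.529
```

Run:
```python
from sim import *
log();rel(*tgt(90,29,[500,-388,0]));s,p,R0=cur();print((R0*rr).as_matrix()[:,2],(p+R0.apply(rp)))
t=read_camera("side");crop(t,350,165,60,45,12,"pics/a5.png")
```

```text
t 8.55 q [-1.042  0.616 -0.099 -1.168 -1.218  0.655] p [ 510.9 -384.2   64.3] F [-0.2  0.7 -2.3] gap 0.529
rv [ 0.0027 -0.0006 -0.0002] sh [ 0.0273  0.0352 -0.113 ]
[-0.00392934  0.01420517  0.99989138] [ 504.80171076 -390.06597618   11.24205775]
```

View pics/a5.png

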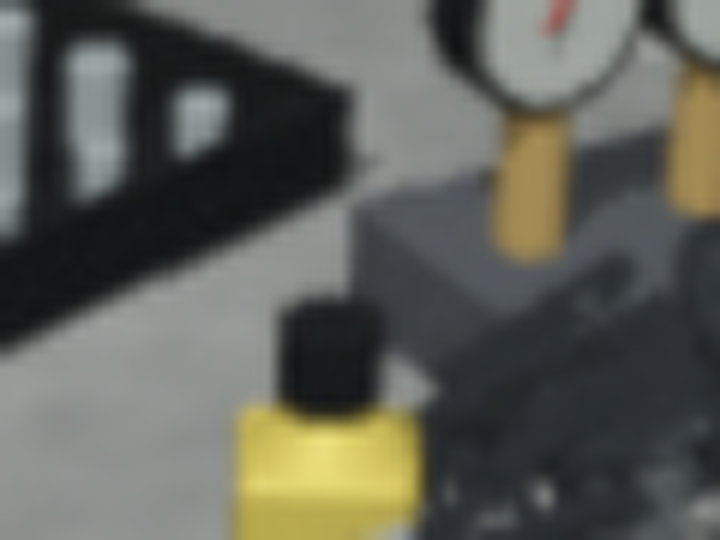

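Emit:
arm_command(
  rows=[
    [[0.001, 0, 0, 0, 0.01, -0.02, 30], [0.002, 0, 0, 0.01, 0.02, -0.04, 30], [0.003, 0, 0, 0.01, 0.03, -0.06, 30], [0.003, 0, 0, 0.02, 0.035, -0.08, 30], [0.003, 0, 0, 0.02, 0.035, -0.085, 30], [0.003, 0, 0, 0.02, 0.035, -0.085, 30], [0.003, 0, 0, 0.02, 0.035, -0.085, 30], [0.003, 0, 0, 0.02, 0.035, -0.085, 30]],
  ],
)

```text
clock: 9.27
tcp_pos: [507.1, -382.7, 56.0]
tool_rot: [0.935, -0.066, 0.253, 0.242]
wrist_force: [-0.8, -0.4, -1.7]
finger_gap: 0.531
```

Run:
```python
from sim import *
log();rel(*tgt(90,29,[500,-388,0]));s,p,R0=cur();print((R0*rr).as_matrix()[:,2],(p+R0.apply(rp)))
t=read_camera("side");crop(t,350,165,80,60,10,"pics/a6.png")
```

```text
t 9.27 q [-1.047  0.627 -0.106 -1.172 -1.214  0.657] p [ 507.1 -382.7   56. ] F [-0.8 -0.4 -1.7] gap 0.531
rv [-0.0002 -0.0006 -0.0001] sh [ 0.0074  0.0007 -0.0284]
[3.93660005e-03 1.75687182e-04 9.99992236e-01] [ 500.51986251 -387.68190692    2.85000963]
```

View pics/a6.png

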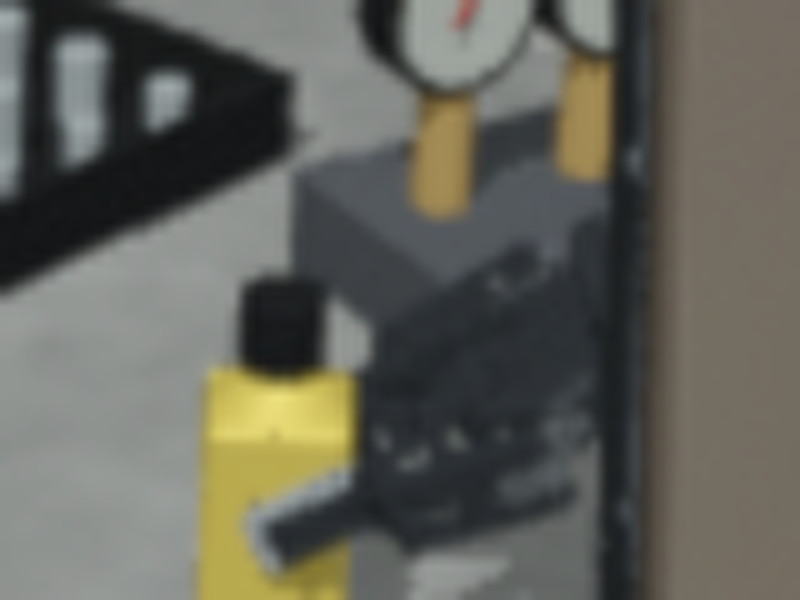

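Est. 3 mm gap. Lower about 3 mm and watch the force.

Emit:
arm_command(
  rows=[
    [[0, 0, 0, 0, 0, -0.01, 30], [0, 0, 0, 0, 0, -0.015, 30], [0, 0, 0, 0.01, 0, -0.02, 30], [0, 0, 0, 0.01, 0, -0.025, 30], [0, 0, 0, 0.01, 0, -0.028, 30], [0, 0, 0, 0.01, 0, -0.03, 30], [0, 0, 0, 0.01, 0, -0.03, 30], [0, 0, 0, 0.01, 0, -0.03, 30]],
  ],
)

```text
clock: 9.98
tcp_pos: [506.6, -382.8, 53.0]
tool_rot: [0.935, -0.066, 0.253, 0.242]
wrist_force: [0.6, 0.3, -1.8]
finger_gap: 0.533
```

Run:
```python
from sim import *
log();s,p,R0=cur();print((R0*rr).as_matrix()[:,2],(p+R0.apply(rp)))
t=read_camera("side");crop(t,350,165,80,60,10,"pics/a7.png");t=read_camera("top");crop(t,400,210,120,90,6.6,"pics/a8.png")
```

```text
t 9.98 q [-1.048  0.632 -0.106 -1.173 -1.213  0.662] p [ 506.6 -382.8   53. ] F [ 0.6  0.3 -1.8] gap 0.533
[ 3.75423752e-03 -2.72502459e-05  9.99992952e-01] [ 4.99997970e+02 -3.87833612e+02 -1.41048382e-01]
```

View pics/a8.png

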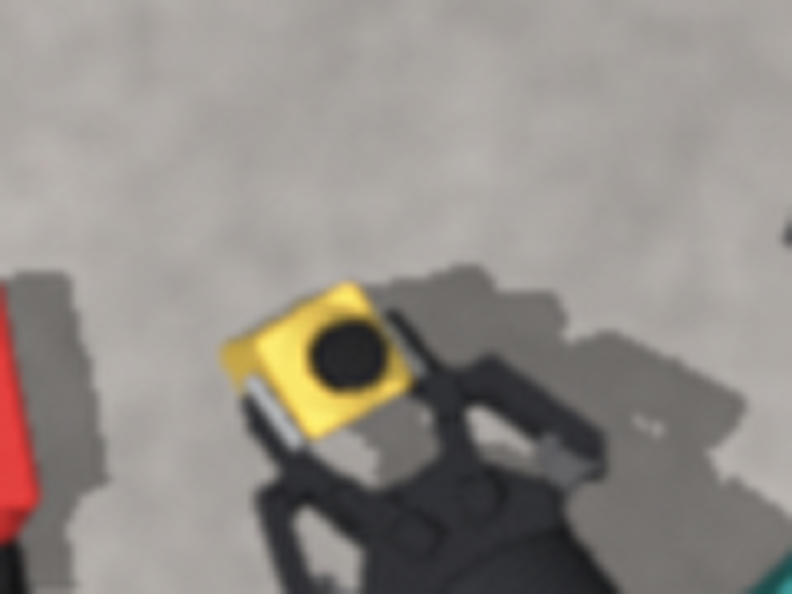

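View pics/a7.png

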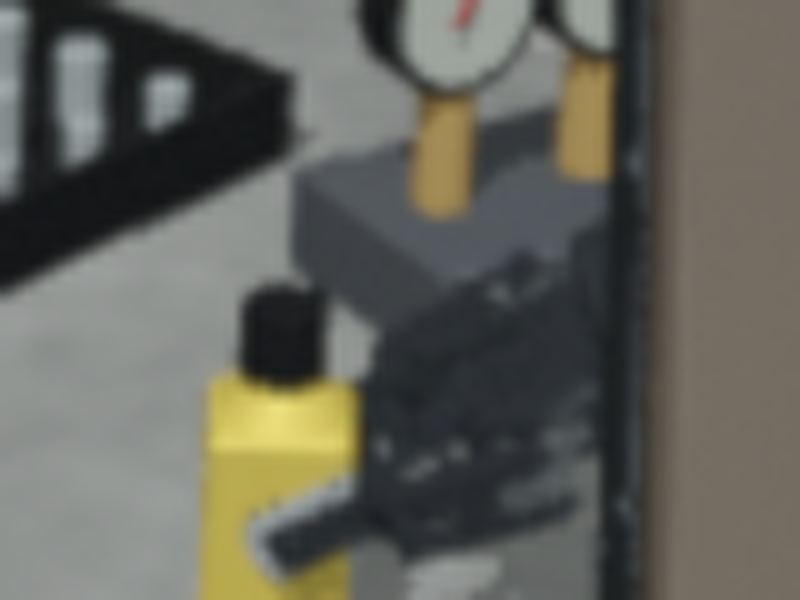

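Emit:
arm_command(
  rows=[
    [[0, 0, 0, 0, 0, -0.005, 30], [0, 0, 0, 0, 0, -0.01, 30], [0, 0, 0, 0, 0, -0.014, 30], [0, 0, 0, 0, 0, -0.018, 30], [0, 0, 0, 0, 0, -0.02, 30], [0, 0, 0, 0, 0, -0.02, 30], [0, 0, 0, 0, 0, -0.02, 30], [0, 0, 0, 0, 0, -0.02, 30]],
  ],
)

```text
clock: 10.75
tcp_pos: [506.3, -382.8, 52.8]
tool_rot: [0.935, -0.066, 0.251, 0.242]
wrist_force: [0.1, 3.3, 8.7]
finger_gap: 0.528
```

Run:
```python
from sim import *
log()
```

```text
t 10.75 q [-1.05   0.634 -0.106 -1.174 -1.216  0.666] p [ 506.3 -382.8   52.8] F [0.1 3.3 8.7] gap 0.528
```

Emit:
arm_command(
  rows=[
    [[0, 0, 0, 0, 0, 0.012, 30], [0, 0, 0, 0, 0, 0.012, 30], [0, 0, 0, 0, 0, 0.012, 56], [0, 0, 0, 0, 0, 0.012, 60], [0, 0, 0, 0, 0, 0.012, 70], [0, 0, 0, 0, 0, 0.012, 80], [0, 0, 0, 0, 0, 0.012, 90], [0, 0, 0, 0, 0, 0.012, 100]],
  ],
)

```text
clock: 11.42
tcp_pos: [506.1, -383.2, 51.9]
tool_rot: [0.935, -0.066, 0.253, 0.242]
wrist_force: [-0.1, -0.3, -0.0]
finger_gap: 0.999
```

Run:
```python
from sim import *
log()
t=read_camera("top");crop(t,400,210,120,90,6.6,"pics/a9.png");t=read_camera("side");crop(t,330,145,120,90,6.6,"pics/a10.png")
```

```text
t 11.42 q [-1.049  0.634 -0.107 -1.173 -1.213  0.664] p [ 506.1 -383.2   51.9] F [-0.1 -0.3 -0. ] gap 0.999
```

View pics/a9.png

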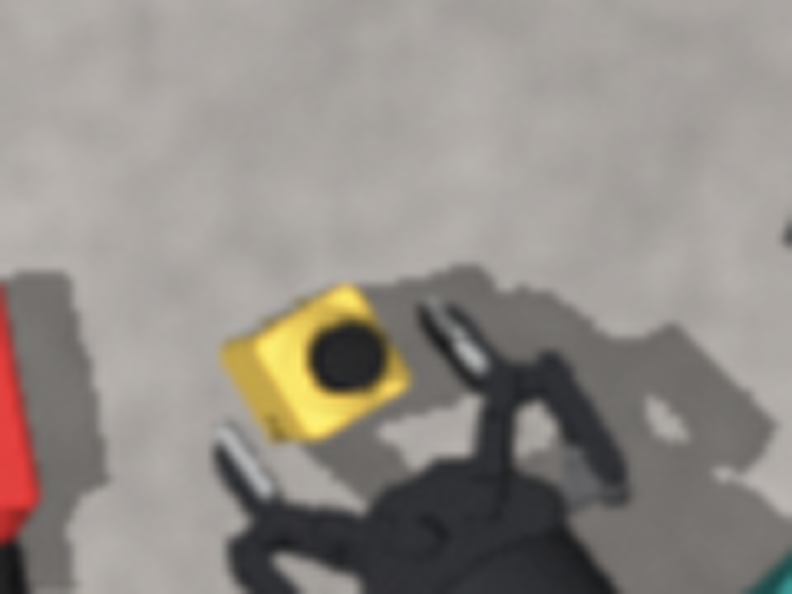

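View pics/a10.png

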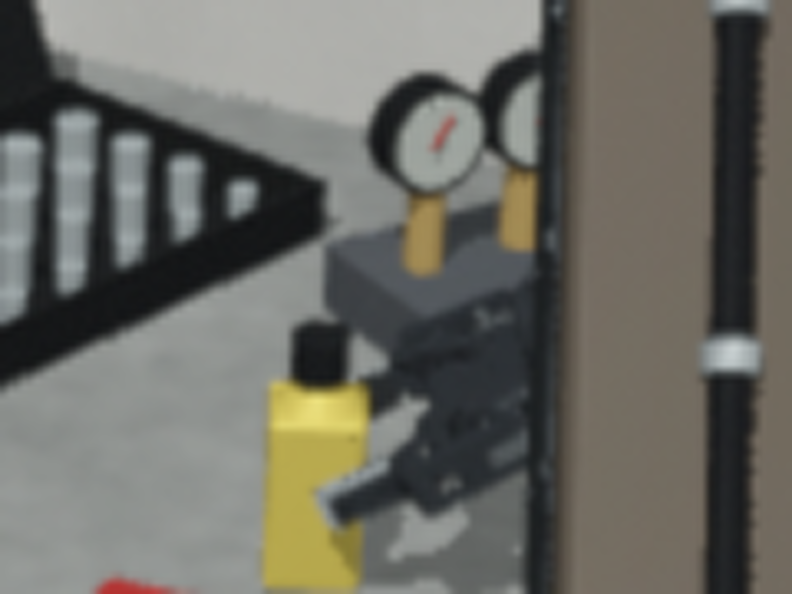

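```bash
cat > tr.py <<'E'
from fk import *
TC=np.array([521.4,248.7,39.]);TY=21.4
def tray_R(yaw): return R.from_euler('z',yaw,degrees=True)
E_=np.array([66,96,0])/np.hypot(66,96)
TAB=np.array([-66,-96,60.]);FAR=np.array([66,96,36.])
N_=np.cross(E_,[0,0,1.]) # rotate about: +angle?
RG0=frame(np.array([0,0,-1.]),E_)  # tool in tray frame (nominal)
def tool(p,Rt,flip,RG=None,rp=None):
    RG=RG0*R.from_rotvec([np.pi*flip,0,0]) if RG is None else RG
    T=Rt*RG
    return (p+Rt.apply(TAB)+T.as_matrix()[:,0]*19 if rp is None else p+Rt.apply(rp)),T
def peel(th,yaw=None,c=None,lift=0):
    """tray pose tilted by th deg about far corner (tab up)"""
    R0=tray_R(TY if yaw is None else yaw);c=TC if c is None else c
    n=np.cross(E_,[0,0,1.]);Rt=R0*R.from_rotvec(-n*np.radians(th))
    if Rt.apply(TAB-FAR)[2]<R0.apply(TAB-FAR)[2]: Rt=R0*R.from_rotvec(n*np.radians(th))
    far=c+R0.apply(FAR);return far-Rt.apply(FAR)+[0,0,lift],Rt
E
python3 - <<'E'
from tr import *
log()
q=get_state()["joints"]
for f in(0,1):
    q1,e1=ik(*[x if i==0 else x.as_matrix() for i,x in enumerate(tool(TC+[0,0,50],tray_R(TY),f))],[0.2,.4,0,0,-1.2,0 if f else -1])
    q2,e2=ik(*[x if i==0 else x.as_matrix() for i,x in enumerate(tool(*peel(18),f))],q1)
    q3,e3=ik(*[x if i==0 else x.as_matrix() for i,x in enumerate(tool(np.array([511.6,-40.5,135]),tray_R(TY),f))],q2)
    for qq,e in((q1,e1),(q2,e2),(q3,e3)):print(f,qq.round(2),e)
    p,T=tool(TC+[0,0,60],tray_R(TY),f);print(p);rel(p,T)
E
```

```text
t 11.52 q [-1.049  0.634 -0.107 -1.173 -1.213  0.664] p [ 506.1 -383.1   52. ] F [ 0.2 -0.4  0.6] gap 0.997
0 [ 0.65  0.19 -0.48 -0.   -0.9  -2.45] 4.0789813958954263e-10
0 [ 0.79  0.29 -0.39  0.18 -1.16 -2.68] 1.8688587455267153e-11
0 [ 0.08  0.13 -0.43  0.   -1.01 -1.88] 4.7570064560490136e-14
[494.97848745 135.23677391 140.        ]
rv [ 0.106   0.1581 -0.0608] sh [1.641  4.5872 1.98  ]
1 [ 0.65  0.19 -0.48 -0.   -0.9   0.69] 2.7662018229717907e-14
1 [ 0.79  0.29 -0.39  0.18 -1.16  0.46] 4.382343377073994e-12
1 [ 0.08  0.13 -0.43  0.   -1.01  1.26] 6.048148316513772e-14
[494.97848745 135.23677391 140.        ]
rv [-0.34    0.075   0.1952] sh [1.641  4.5872 1.98  ]
```

Emit:
arm_command(
  rows=[
    [[0, 0, 0, -0.1, 0, 0, 100], [0, 0, 0, -0.25, 0, 0, 100], [0, 0, 0, -0.4, 0, 0, 100], [0, 0, 0, -0.6, 0, 0, 100], [0, 0, 0, -0.8, 0, 0.1, 100], [0, 0, 0, -1, 0, 0.3, 100], [0, 0, 0, -1, 0, 0.6, 100], [0, 0, 0, -1, 0, 0.9, 100]],
  ],
)

```text
clock: 12.18
tcp_pos: [468.2, -404.9, 182.2]
tool_rot: [0.935, -0.066, 0.253, 0.24]
wrist_force: [0.5, 0.1, 0.2]
finger_gap: 1.001
```

Run:
```python
from tr import *
from sim import path
log();q=get_state()["joints"]
for f in(0,1):
    p,T=tool(TC+[0,0,110],tray_R(TY),f);path([(p,T)],q);rel(p,T)
t=read_camera("top");crop(t,400,200,120,90,6.6,"pics/b1.png")
```

```text
t 12.18 q [-1.098  0.443 -0.058 -1.085 -1.349  0.455] p [ 468.2 -404.9  182.2] F [0.5 0.1 0.2] gap 1.001
stage end [ 0.65  0.12 -0.4   0.   -1.05 -2.45] maxstep 0.3
rv [ 0.1057  0.1581 -0.0604] sh [2.4077 4.6028 1.5052]
stage end [ 0.65  0.12 -0.4   0.   -1.05  0.69] maxstep 0.114
rv [-0.3404  0.0746  0.1953] sh [2.4077 4.6028 1.5052]
```

View pics/b1.png

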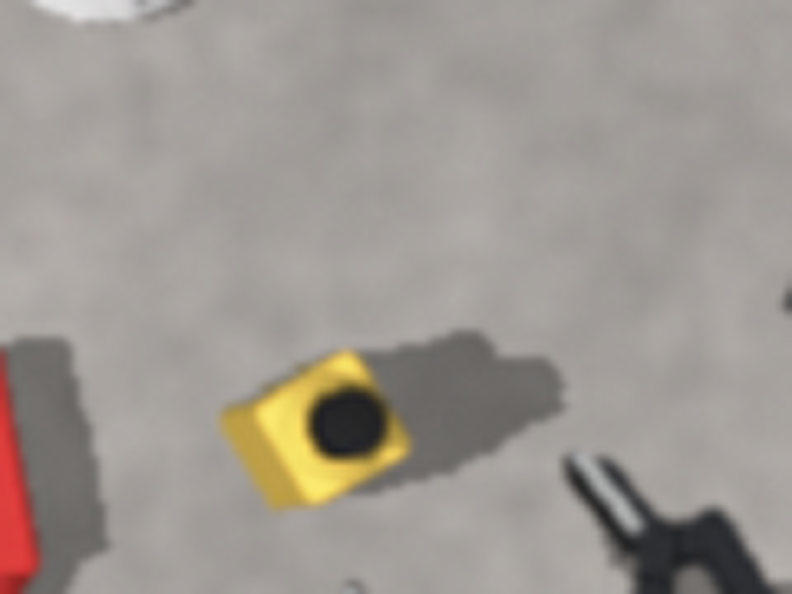

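```bash
python3 - <<'E'
from tr import *
s,p0,R0=cur();p,T=tool(TC+[0,0,110],tray_R(TY),1)
np.savez("mv.npz",r0=R0.as_quat(),rv=(R0.inv()*T).as_rotvec())
q=s["joints"]
for fr,pt in((.14,[430,-390,260]),(.32,[430,-310,270]),(.5,[430,-215,270]),(.67,[445,-115,260]),(.84,[470,0,240]),(1,[495,135,190])):
    Rt=R0*R.from_rotvec((R0.inv()*T).as_rotvec()*fr);q,e=ik(np.array(pt),Rt.as_matrix(),q);print(fr,q.round(2),e)
Rt=R0*R.from_rotvec((R0.inv()*T).as_rotvec()*.14);rel(np.array([430,-390,260.]),Rt)
E
cat >> tr.py <<'E'
def wp(fr,pt):
    m=np.load("mv.npz");log();rel(np.array(pt,float),R.from_quat(m["r0"])*R.from_rotvec(m["rv"]*fr))
E
```

```text
0.14 [-1.06  0.36  0.05 -0.94 -1.54  0.56] 3.4106051316484808e-15
0.32 [-0.87  0.27  0.01 -0.78 -1.55  0.79] 2.899014361901209e-14
0.5 [-0.59  0.15 -0.1  -0.62 -1.47  0.94] 1.1368683772161603e-15
0.67 [-0.21  0.05 -0.21 -0.44 -1.32  0.95] 1.505306462255089e-11
0.84 [ 0.24  0.02 -0.32 -0.22 -1.18  0.84] 3.9790393202565614e-15
1 [ 0.65  0.12 -0.4  -0.   -1.05  0.69] 2.003527497085034e-12
rv [-0.0475  0.0103  0.0274] sh [-0.6149  0.3231  0.4709]
```

Smooth joint path. Going.

Emit:
arm_command(
  rows=[
    [[-0.006, 0.0013, 0.0034, -0.09, 0.04, 0.07, 100], [-0.012, 0.0026, 0.0068, -0.18, 0.08, 0.14, 100], [-0.018, 0.004, 0.01, -0.27, 0.13, 0.2, 100], [-0.024, 0.005, 0.0137, -0.35, 0.18, 0.27, 100], [-0.03, 0.0065, 0.017, -0.43, 0.23, 0.33, 100], [-0.036, 0.008, 0.02, -0.5, 0.27, 0.39, 100], [-0.042, 0.009, 0.024, -0.56, 0.3, 0.43, 100], [-0.0475, 0.01, 0.0274, -0.61, 0.32, 0.47, 100]],
  ],
)

```text
clock: 12.9
tcp_pos: [428.5, -389.1, 252.7]
tool_rot: [0.881, -0.191, 0.248, 0.354]
wrist_force: [0.2, 0.1, -0.5]
finger_gap: 1.003
```

```bash
python3 -c "
from tr import *
wp(.32,[430,-310,270])"
```

```text
t 12.9 q [-1.065  0.369  0.046 -0.935 -1.541  0.573] p [ 428.5 -389.1  252.7] F [ 0.2  0.1 -0.5] gap 1.003
rv [-0.0614  0.0138  0.0343] sh [0.3294 0.4959 0.5485]
```

Emit:
arm_command(
  rows=[
    [[-0.008, 0.002, 0.004, 0.04, 0.06, 0.07, 100], [-0.016, 0.004, 0.009, 0.08, 0.12, 0.14, 100], [-0.024, 0.006, 0.013, 0.12, 0.19, 0.21, 100], [-0.032, 0.007, 0.018, 0.16, 0.25, 0.28, 100], [-0.04, 0.009, 0.022, 0.21, 0.32, 0.35, 100], [-0.048, 0.011, 0.027, 0.25, 0.39, 0.42, 100], [-0.055, 0.012, 0.031, 0.29, 0.45, 0.49, 100], [-0.061, 0.014, 0.034, 0.33, 0.5, 0.55, 100]],
  ],
)

```text
clock: 13.57
tcp_pos: [430.9, -309.0, 269.3]
tool_rot: [0.775, -0.343, 0.233, 0.478]
wrist_force: [0.1, 0.5, 0.1]
finger_gap: 1.005
```

```bash
python3 -c "
from tr import *
wp(.5,[430,-215,270])"
```

```text
t 13.57 q [-0.867  0.274  0.01  -0.786 -1.548  0.783] p [ 430.9 -309.   269.3] F [0.1 0.5 0.1] gap 1.005
rv [-0.0615  0.0133  0.0353] sh [0.5375 0.2952 0.7123]
```

Emit:
arm_command(
  rows=[
    [[-0.008, 0.002, 0.004, 0.07, 0.04, 0.09, 100], [-0.016, 0.004, 0.009, 0.14, 0.08, 0.18, 100], [-0.024, 0.006, 0.013, 0.2, 0.11, 0.27, 100], [-0.032, 0.007, 0.018, 0.27, 0.15, 0.36, 100], [-0.04, 0.009, 0.022, 0.34, 0.19, 0.45, 100], [-0.048, 0.011, 0.027, 0.41, 0.23, 0.54, 100], [-0.055, 0.012, 0.031, 0.48, 0.26, 0.63, 100], [-0.061, 0.013, 0.035, 0.54, 0.3, 0.71, 100]],
  ],
)

```text
clock: 14.23
tcp_pos: [430.1, -214.5, 269.9]
tool_rot: [0.628, -0.475, 0.205, 0.581]
wrist_force: [0.7, 0.1, 0.1]
finger_gap: 1.003
```

```bash
python3 -c "
from tr import *
wp(.67,[445,-115,260])"
```

```text
t 14.23 q [-0.589  0.151 -0.096 -0.622 -1.466  0.936] p [ 430.1 -214.5  269.9] F [0.7 0.1 0.1] gap 1.003
rv [-0.0581  0.0126  0.0337] sh [ 0.6487 -0.2285  0.7416]
```

Emit:
arm_command(
  rows=[
    [[-0.008, 0.002, 0.004, 0.08, -0.03, 0.09, 100], [-0.015, 0.003, 0.009, 0.16, -0.06, 0.18, 100], [-0.022, 0.005, 0.013, 0.24, -0.09, 0.28, 100], [-0.029, 0.006, 0.017, 0.32, -0.12, 0.37, 100], [-0.036, 0.008, 0.021, 0.4, -0.15, 0.46, 100], [-0.044, 0.009, 0.025, 0.48, -0.17, 0.55, 100], [-0.051, 0.011, 0.03, 0.57, -0.2, 0.65, 100], [-0.058, 0.0126, 0.0337, 0.65, -0.23, 0.74, 100]],
  ],
)

```text
clock: 14.9
tcp_pos: [445.6, -115.2, 260.0]
tool_rot: [0.459, -0.579, 0.17, 0.652]
wrist_force: [-0.1, 0.5, 0.1]
finger_gap: 1.003
```

```bash
python3 -c "
from tr import *
wp(.84,[470,-15,240])"
```

```text
t 14.9 q [-0.21   0.051 -0.212 -0.439 -1.324  0.949] p [ 445.6 -115.2  260. ] F [-0.1  0.5  0.1] gap 1.003
rv [-0.0579  0.0125  0.0333] sh [ 0.6069 -0.6537  0.5542]
```

Emit:
arm_command(
  rows=[
    [[-0.008, 0.002, 0.004, 0.08, -0.08, 0.07, 100], [-0.015, 0.003, 0.009, 0.15, -0.16, 0.14, 100], [-0.022, 0.005, 0.013, 0.23, -0.25, 0.21, 100], [-0.029, 0.006, 0.017, 0.3, -0.33, 0.28, 100], [-0.036, 0.008, 0.021, 0.38, -0.41, 0.35, 100], [-0.044, 0.009, 0.025, 0.46, -0.49, 0.42, 100], [-0.051, 0.011, 0.03, 0.53, -0.57, 0.49, 100], [-0.058, 0.0125, 0.0333, 0.61, -0.65, 0.55, 100]],
  ],
)

```text
clock: 15.57
tcp_pos: [470.5, -15.3, 239.9]
tool_rot: [0.27, -0.657, 0.126, 0.692]
wrist_force: [0.5, 0.2, 0.4]
finger_gap: 1.0
```

```bash
python3 -c "
from tr import *
wp(1,[490,80,200])"
```

```text
t 15.57 q [ 0.207  0.025 -0.317 -0.219 -1.184  0.872] p [470.5 -15.3 239.9] F [0.5 0.2 0.4] gap 1.0
rv [-0.0541  0.0117  0.0314] sh [ 0.5908 -0.8175  0.2982]
```

Emit:
arm_command(
  rows=[
    [[-0.008, 0.002, 0.004, 0.07, -0.1, 0.04, 100], [-0.015, 0.003, 0.009, 0.15, -0.2, 0.08, 100], [-0.022, 0.005, 0.013, 0.22, -0.3, 0.12, 100], [-0.029, 0.006, 0.017, 0.3, -0.41, 0.16, 100], [-0.036, 0.008, 0.021, 0.38, -0.52, 0.2, 100], [-0.044, 0.009, 0.025, 0.46, -0.63, 0.24, 100], [-0.051, 0.011, 0.03, 0.55, -0.76, 0.28, 100], [-0.054, 0.0117, 0.0314, 0.59, -0.82, 0.3, 100]],
  ],
)

```text
clock: 16.23
tcp_pos: [490.1, 81.0, 199.4]
tool_rot: [0.081, -0.702, 0.081, 0.703]
wrist_force: [-0.2, 0.2, -0.5]
finger_gap: 1.002
```

```bash
python3 -c "
from tr import *
wp(1,[495,135.2,150])
d=read_camera('wrist');crop(d,0,0,640,480,1,'pics/b2.png')
d=read_camera('top');crop(d,130,190,180,135,4.4,'pics/b3.png')
"
```

```text
t 16.23 q [ 5.600e-01  8.900e-02 -4.190e-01 -1.000e-03 -1.064e+00  7.830e-01] p [490.1  81.  199.4] F [-0.2  0.2 -0.5] gap 1.002
rv [ 0.0001  0.0001 -0.    ] sh [ 0.4937 -0.5387  0.0745]
```

View pics/b2.png

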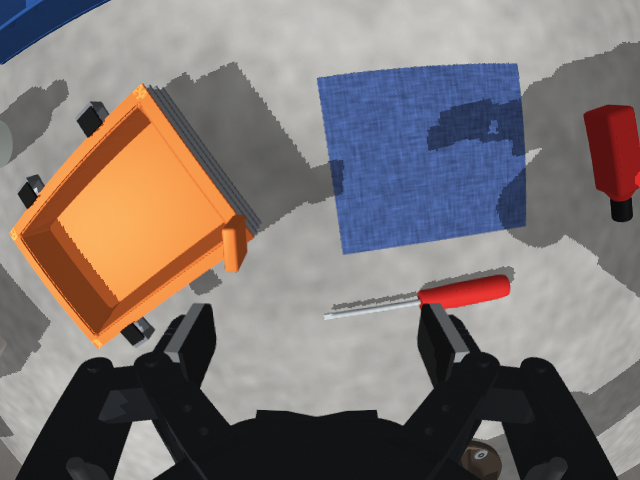

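View pics/b3.png

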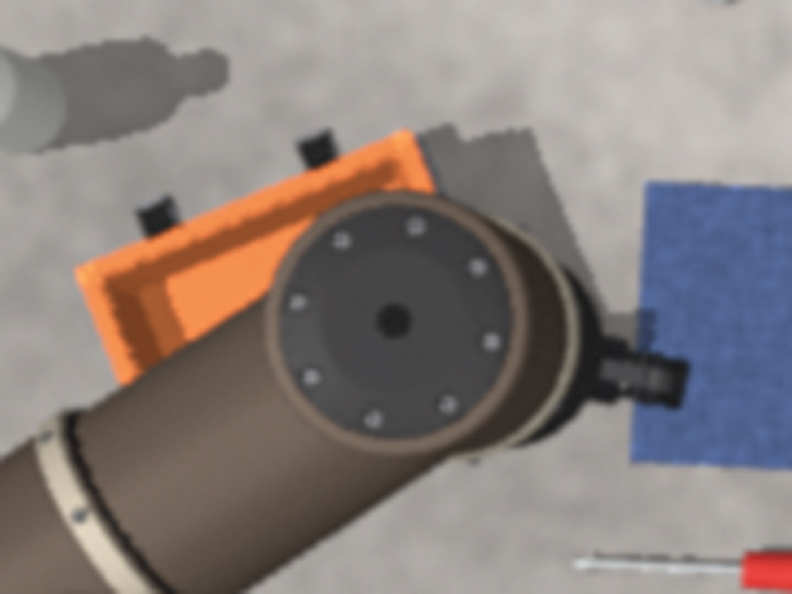

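```bash
cat >> h.py <<'E'
def fonz(d,px,z):
    K=np.array(d["K"]);T=np.array(d["extrinsics"]);px=np.atleast_2d(px).astype(float)
    a=np.c_[(px[:,0]-K[0,2])/K[0,0],(px[:,1]-K[1,2])/K[1,1]];th=np.linalg.norm(a,axis=1,keepdims=True)
    v=np.c_[a/th*np.sin(th),np.cos(th)]@T[:3,:3].T;o=T[:3,3];return o+v*((z-o[2])/v[:,2])[:,None]
E
python3 -c "
from tr import *
d=read_camera('wrist');crop(d,190,190,80,100,6,'pics/b4.png');np.savez('w.npz',**d)
"
```

```text
(no output)
```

View pics/b4.png

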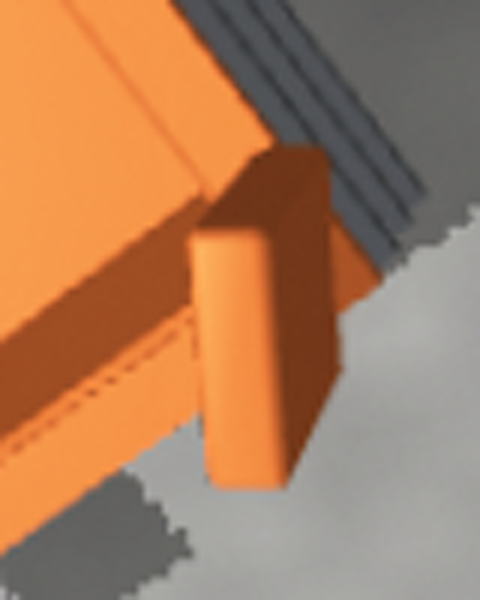

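```bash
python3 -c "
from tr import *
d=np.load('w.npz')
P=np.array([[192,232],[265,230],[288,488],[212,488]])/6+190
W=fonz(d,P,111);print(W.round(1),W.mean(0)); 
m=(W[2]+W[3])/2-(W[0]+W[1])/2;print('plate yaw',np.degrees(np.arctan2(m[1],m[0])),np.linalg.norm(m),np.linalg.norm(W[0]-W[1]))
C=fonz(d,[[142,85],[12,235],[98,345]],76);print(C.round(1));c=(C[0]+C[2])/2;print('c',c)
for a,b in((0,1),(2,1)):
  v=C[b]-C[a];print(np.linalg.norm(v),np.degrees(np.arctan2(v[1],v[0])))
"
```

```text
[[511.8 138.5 111. ]
 [510.1 130.3 111. ]
 [479.9 137.  111. ]
 [481.9 145.8 111. ]] [495.93754492 137.90662965 111.        ]
plate yaw 166.87150230300847 30.893026627027318 8.38495058669885
[[627.5 181.6  76. ]
 [550.6 372.3  76. ]
 [419.5 319.6  76. ]]
c [523.51409329 250.58649987  76.        ]
205.63401415213076 111.97299057899993
141.26427118966112 21.90814989609929
```

```bash
sed -i 's/TC=np.array.*/TC=np.array([522.2,250.0,39.]);TY=21.6/' tr.py; python3 -c "
from tr import *
rel(*tool(TC+[0,0,50],tray_R(TY),1));print(tool(TC,tray_R(TY),1)[0])"
```

```text
rv [-0.001   0.0003  0.0003] sh [ 0.6978 -0.563   0.0644]
[496.17470899 136.44523688  80.        ]
```

Emit:
arm_command(
  rows=[
    [[0, 0, 0, 0.1, -0.08, 0.01, 100], [0, 0, 0, 0.2, -0.16, 0.02, 100], [0, 0, 0, 0.3, -0.25, 0.03, 100], [0, 0, 0, 0.4, -0.34, 0.04, 100], [0, 0, 0, 0.5, -0.42, 0.05, 100], [-0.001, 0, 0, 0.6, -0.5, 0.06, 100], [-0.001, 0, 0, 0.7, -0.56, 0.064, 100], [-0.001, 0, 0, 0.7, -0.56, 0.064, 100]],
  ],
)

```text
clock: 17.05
tcp_pos: [495.8, 136.1, 127.4]
tool_rot: [0.08, -0.701, 0.08, 0.704]
wrist_force: [0.2, -0.5, 0.2]
finger_gap: 1.001
```

```bash
python3 -c "
from tr import *
log();rel(*tool(TC+[0,0,1],tray_R(TY),1))
d=read_camera('wrist');crop(d,120,180,400,300,2,'pics/b5.png');np.savez('w.npz',**d)"
```

```text
t 17.05 q [ 0.648  0.193 -0.477 -0.004 -0.904  0.699] p [495.8 136.1 127.4] F [ 0.2 -0.5  0.2] gap 1.001
rv [-0.0001  0.0007 -0.0001] sh [ 0.4638 -0.0044 -0.0052]
```

View pics/b5.png

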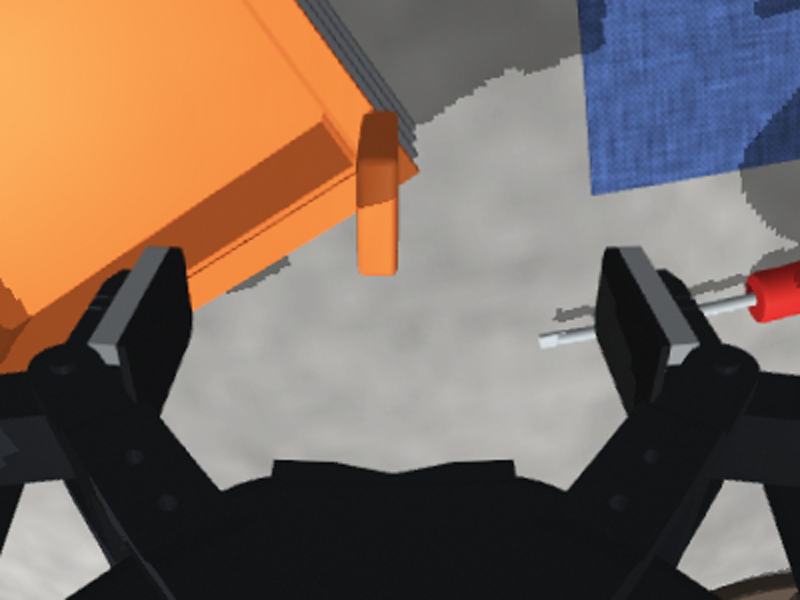

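```bash
python3 -c "
from tr import *
d=np.load('w.npz')
P=np.array([[357,157],[398,157],[397,275],[358,273]])/2+[120,180]
W=fonz(d,P,111);print(W.round(1),W.mean(0))
s,p,R0=cur();print('in tool',R0.inv().apply(W-p).round(1),R0.inv().apply(W.mean(0)-p))
L=np.array([[190,250],[600,250]])/2+[120,180];print(R0.inv().apply(fonz(d,L,140)-p))
# side+top check
"
```

```text
[[513.  139.2 111. ]
 [510.9 130.  111. ]
 [480.2 137.2 111. ]
 [482.9 146.5 111. ]] [496.760448   138.21659604 111.        ]
in tool [[ 17.4  -7.2 -15.8]
 [ 17.4   2.3 -15.8]
 [ 17.5   2.1  15.7]
 [ 17.5  -7.5  15.1]] [17.4127567  -2.59234614 -0.23513874]
[[-11.62187666 -40.27693794  -6.70060071]
 [-11.59588154  43.3296507   -6.56869267]]
```

Emit:
arm_command(
  rows=[
    [[0, 0, 0, 0.04, -0.02, 0, 100], [0, 0, 0, 0.1, -0.04, 0, 100], [0, 0, 0, 0.17, -0.04, 0, 100], [0, 0, 0, 0.24, -0.04, 0, 100], [0, 0.001, 0, 0.31, -0.04, 0, 100], [0, 0.001, 0, 0.38, -0.04, 0, 100], [0, 0.001, 0, 0.45, -0.04, 0, 100], [0, 0.001, 0, 0.45, -0.04, 0, 100]],
  ],
)

```text
clock: 17.77
tcp_pos: [496.6, 138.9, 83.3]
tool_rot: [-0.08, 0.704, -0.08, -0.702]
wrist_force: [-0.1, 0.2, -0.8]
finger_gap: 1.002
```

```bash
python3 -c "
from tr import *
log();rel(*tool(TC+[0,0,1],tray_R(TY),1))
d=read_camera('wrist');crop(d,120,180,400,300,2,'pics/b6.png');np.savez('w.npz',**d)"
```

```text
t 17.77 q [ 0.656  0.248 -0.532  0.003 -0.789  0.686] p [496.6 138.9  83.3] F [-0.1  0.2 -0.8] gap 1.002
rv [-0.0003 -0.0005  0.    ] sh [ 0.0227  0.0253 -0.0015]
```

View pics/b6.png

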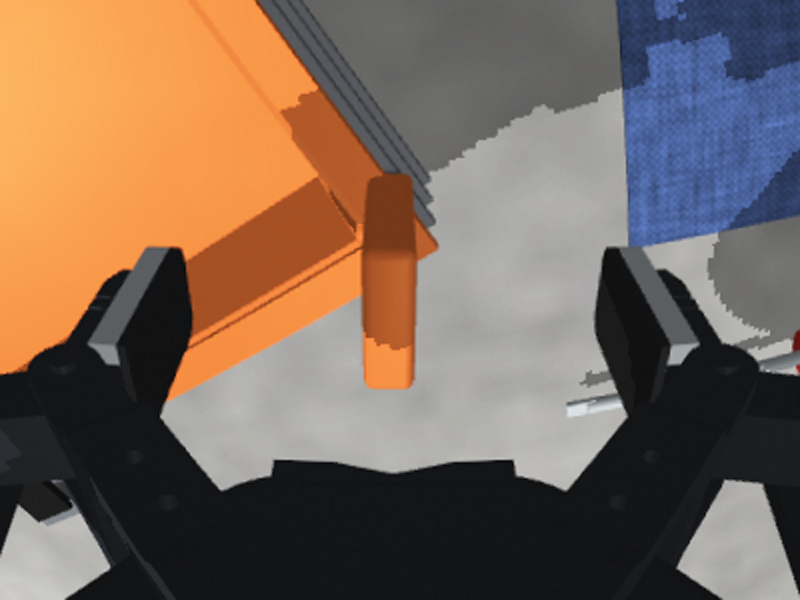

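Emit:
arm_command(
  rows=[
    [[0, 0, 0, 0.01, -0.01, 0, 60], [0, 0, 0, 0.015, -0.01, 0, 40], [0, 0, 0, 0.015, -0.01, 0, 25], [0, 0, 0, 0.015, -0.01, 0, 0], [0, 0, 0, 0.015, -0.01, 0, 0], [0, 0, 0, 0.015, -0.01, 0, 0], [0, 0, 0, 0.015, -0.01, 0, 0], [0, 0, 0, 0.015, -0.01, 0, 0]],
  ],
  grip_force=90,
)

```text
clock: 18.48
tcp_pos: [497.8, 140.5, 83.7]
tool_rot: [-0.08, 0.704, -0.079, -0.701]
wrist_force: [0.0, -1.0, 3.8]
finger_gap: 0.099
```

```bash
python3 -c "
from tr import *
log()
d=read_camera('wrist');crop(d,120,180,400,300,2,'pics/b7.png')
d=read_camera('side');crop(d,180,250,120,90,6.5,'pics/b8.png')"
```

```text
t 18.48 q [ 0.657  0.248 -0.53   0.004 -0.788  0.685] p [497.8 140.5  83.7] F [ 0.  -1.   3.8] gap 0.099
```

View pics/b7.png

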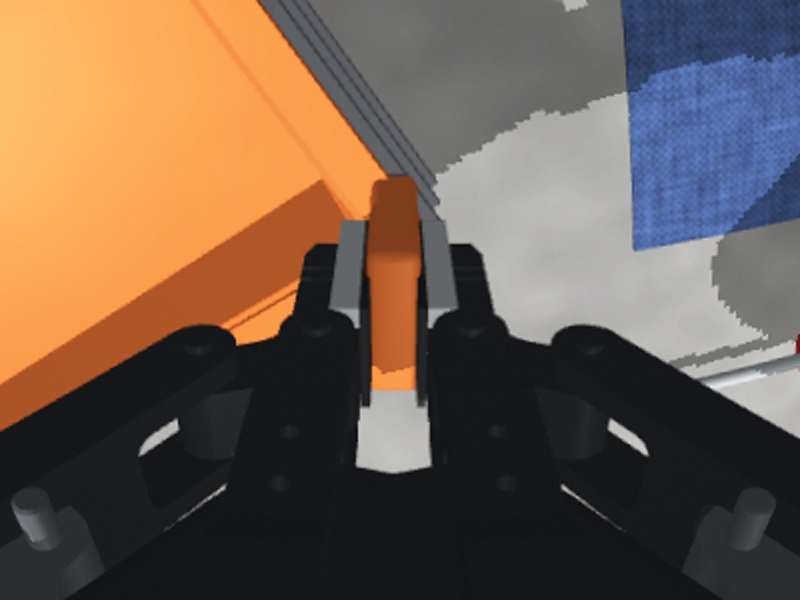

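View pics/b8.png

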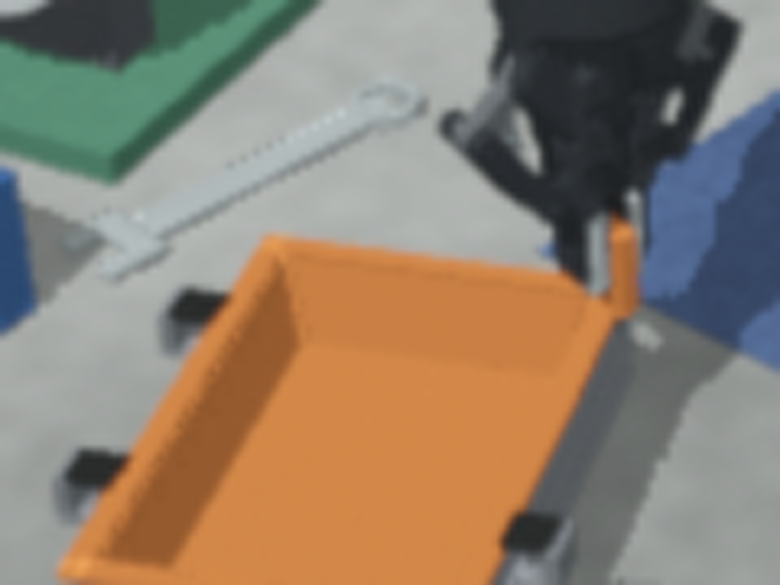

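```bash
cat >> tr.py <<'E'
TC=np.array([523.8,254.1,39.])
import os
def save_g():
    s,p,R0=cur();Rt=tray_R(TY);np.savez("g.npz",rp=Rt.inv().apply(p-TC),RG=(Rt.inv()*R0).as_quat())
if os.path.exists("g.npz"):
    g=np.load("g.npz");GR=R.from_quat(g["RG"]);GP=g["rp"]
def hold(c,Rt): return tool(c,Rt,1,GR,GP)
def trayp():
    s,p,R0=cur();Rt=R0*GR.inv();return p-Rt.apply(GP),Rt
E
python3 -c "
from tr import *
save_g()"
python3 -c "
from tr import *
print(GP,GR.as_matrix().round(3))
for th in(3,6,9,12,15,18):
    c,Rt=peel(th);print(th,(c+Rt.apply(TAB)-TC-tray_R(TY).apply(TAB)).round(1));rel(*hold(c,Rt))
q=get_state()['joints']
for th in range(0,19,3):
    tp,T=hold(*peel(th));q,e=ik(tp,T.as_matrix(),q)
print(q.round(2),e)
"
```

```text
[-65.94579717 -96.07638339  44.71286396] [[ 0.005 -0.568 -0.823]
 [-0.001 -0.823  0.568]
 [-1.    -0.002 -0.005]]
3 [ 0.4  1.5 12.2]
rv [-0.      0.      0.0083] sh [-0.1218 -0.008  -0.0006]
6 [ 0.8  3.7 24.2]
rv [-0.0001  0.      0.0167] sh [-0.2431 -0.0223 -0.0012]
9 [ 1.5  6.5 36.2]
rv [-0.0001  0.      0.025 ] sh [-0.3634 -0.043  -0.0018]
12 [ 2.3  9.8 47.9]
rv [-0.0002  0.      0.0333] sh [-0.4825 -0.07   -0.0023]
15 [ 3.2 13.8 59.5]
rv [-0.0002  0.0001  0.0417] sh [-0.6    -0.1031 -0.0029]
18 [ 4.2 18.3 70.8]
rv [-0.0002  0.0001  0.05  ] sh [-0.7156 -0.1424 -0.0034]
[ 0.8   0.29 -0.38  0.18 -1.17  0.45] 5.751357382179515e-15
```

Emit:
arm_command(
  rows=[
    [[0, 0, 0.003, -0.04, -0.003, 0, 0], [0, 0, 0.0055, -0.08, -0.005, 0, 0], [0, 0, 0.0083, -0.122, -0.008, 0, 0], [0, 0, 0.012, -0.17, -0.013, 0, 0], [0, 0, 0.0155, -0.225, -0.02, 0, 0], [0, 0, 0.019, -0.28, -0.028, 0, 0], [0, 0, 0.025, -0.363, -0.043, 0, 0], [0, 0, 0.025, -0.363, -0.043, 0, 0]],
  ],
)

```text
clock: 19.25
tcp_pos: [499.1, 145.6, 120.6]
tool_rot: [0.024, -0.696, 0.135, 0.705]
wrist_force: [0.1, -0.4, -1.9]
finger_gap: 0.099
```

```bash
python3 -c "
from tr import *
log();c,Rt=trayp();print(c,Rt.as_matrix()[:,2],c+Rt.apply(FAR))
for th in(12,15,18):rel(*hold(*peel(th)))
d=read_camera('side');crop(d,170,240,140,120,5,'pics/b9.png')"
```

```text
t 19.25 q [ 0.734  0.258 -0.467  0.115 -0.975  0.541] p [499.1 145.6 120.6] F [ 0.1 -0.4 -1.9] gap 0.099
[523.03250524 250.77650965  57.87866027] [0.03515759 0.15556435 0.98719992] [549.91528954 368.49526244  74.83776255]
rv [ 0.0001 -0.0001  0.0078] sh [-1.149e-01  1.200e-03 -1.000e-04]
rv [ 0.     -0.0001  0.0162] sh [-0.2362 -0.0128 -0.0008]
rv [-0.     -0.0001  0.0245] sh [-0.3566 -0.0331 -0.0014]
```

View pics/b9.png

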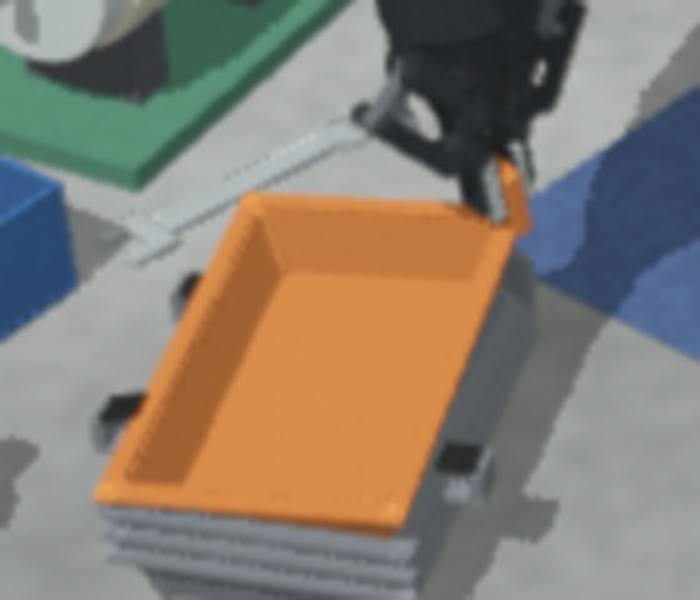

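Emit:
arm_command(
  rows=[
    [[0, 0, 0.003, -0.05, 0, 0, 0], [0, 0, 0.006, -0.09, 0, 0, 0], [0, 0, 0.009, -0.13, 0, 0, 0], [0, 0, 0.012, -0.18, -0.005, 0, 0], [0, 0, 0.016, -0.236, -0.013, 0, 0], [0, 0, 0.02, -0.295, -0.022, 0, 0], [0, 0, 0.0245, -0.357, -0.033, 0, 0], [0, 0, 0.0245, -0.357, -0.033, 0, 0]],
  ],
)

```text
clock: 19.97
tcp_pos: [501.6, 154.7, 155.6]
tool_rot: [-0.03, -0.684, 0.188, 0.704]
wrist_force: [0.7, 0.2, -1.4]
finger_gap: 0.1
```

```bash
python3 -c "
from tr import *
log();c,Rt=trayp();print(c,Rt.as_matrix()[:,2],c+Rt.apply(FAR))
for l in(50,80):rel(*hold(*peel(18,lift=l)))
d=read_camera('side');crop(d,170,240,140,120,5,'pics/b10.png')"
```

```text
t 19.97 q [ 0.796  0.294 -0.383  0.18  -1.163  0.454] p [501.6 154.7 155.6] F [ 0.7  0.2 -1.4] gap 0.1
[523.33467298 249.48451684  77.290871  ] [0.06737504 0.29912966 0.95183089] [550.62660851 368.31647002  75.83582527]
rv [-0.0001 -0.0002  0.0004] sh [-0.4716  0.1575  0.001 ]
rv [-0.0001 -0.0002  0.0004] sh [-0.7573  0.2489 -0.0009]
```

View pics/b10.png

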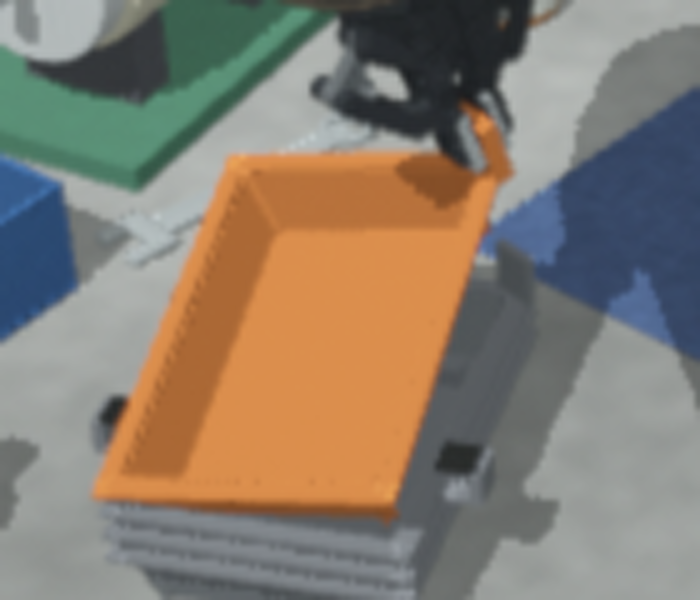

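Emit:
arm_command(
  rows=[
    [[0, 0, 0, -0.05, 0.016, 0, 0], [0, 0, 0, -0.11, 0.036, 0, 0], [0, 0, 0, -0.2, 0.066, 0, 0], [0, 0, 0, -0.3, 0.1, 0, 0], [0, 0, 0, -0.41, 0.135, 0, 0], [0, 0, 0, -0.53, 0.174, 0, 0], [0, 0, 0, -0.65, 0.214, 0, 0], [0, 0, 0, -0.76, 0.25, 0, 0]],
  ],
)

```text
clock: 20.68
tcp_pos: [500.0, 152.6, 236.5]
tool_rot: [-0.028, -0.684, 0.187, 0.705]
wrist_force: [0.3, 0.5, -1.3]
finger_gap: 0.1
```

```bash
python3 -c "
from tr import *
log();c,Rt=trayp();print(c,c+Rt.apply(FAR))
d=read_camera('side');crop(d,170,210,140,130,4.6,'pics/b11.png')
for z in(145,160):rel(*hold(np.array([523,250,z]),tray_R(TY)))
m=np.array([511.6,-40.5,150.]);q=get_state()['joints'];p,T=hold(m,tray_R(TY));print(p,ik(p,T.as_matrix(),q))"
```

```text
t 20.68 q [ 0.795  0.221 -0.277  0.168 -1.337  0.488] p [500.  152.6 236.5] F [ 0.3  0.5 -1.3] gap 0.1
[521.84859707 247.44022556 158.35031938] [549.31355806 366.23489434 157.12451896]
rv [-0.     -0.0005 -0.049 ] sh [0.5178 0.0163 0.004 ]
rv [-0.     -0.0005 -0.049 ] sh [0.3747 0.0615 0.0028]
[ 485.65322411 -154.10582921  194.71286396] (array([ 7.83987736e-02,  1.11295556e-01, -4.04357134e-01, -4.07330506e-04,
       -1.04979989e+00,  1.26588906e+00]), np.float64(5.984033640501917e-11))
```

View pics/b11.png

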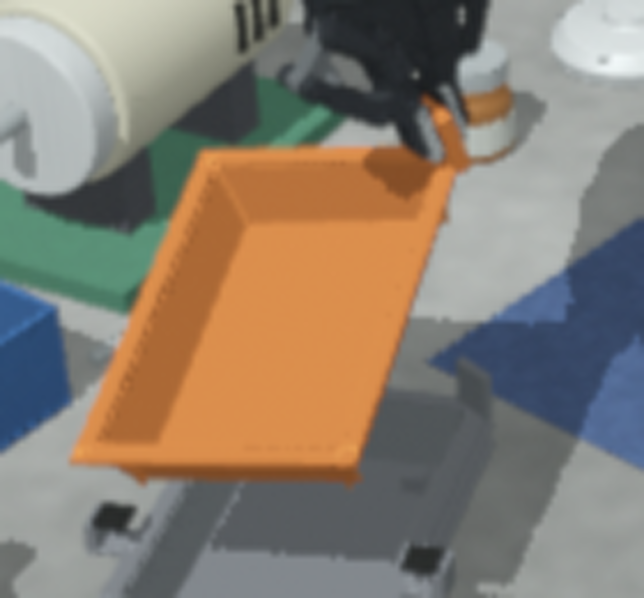

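Emit:
arm_command(
  rows=[
    [[0, 0, -0.006, 0.04, 0.01, 0, 0], [0, 0, -0.012, 0.09, 0.015, 0, 0], [0, 0, -0.019, 0.14, 0.025, 0, 0], [0, 0, -0.026, 0.2, 0.035, 0, 0], [0, 0, -0.033, 0.25, 0.045, 0, 0], [0, 0, -0.04, 0.31, 0.05, 0, 0], [0, -0.0005, -0.049, 0.375, 0.06, 0, 0], [0, -0.0005, -0.049, 0.375, 0.06, 0, 0]],
  ],
)

```text
clock: 21.4
tcp_pos: [495.0, 134.5, 200.4]
tool_rot: [-0.081, 0.703, -0.08, -0.702]
wrist_force: [-0.5, -0.5, -1.1]
finger_gap: 0.098
```

```bash
python3 -c "
from tr import *
log();c,Rt=trayp();print(c,Rt.as_matrix()[:,2])
rel(*hold(np.array([511.6,-40.5,145]),tray_R(TY)))"
```

```text
t 21.4 q [ 6.480e-01  1.140e-01 -3.870e-01 -1.000e-03 -1.068e+00  6.940e-01] p [495.  134.5 200.4] F [-0.5 -0.5 -1.1] gap 0.098
[521.03955564 248.11807319 155.67517421] [ 4.27533413e-03 -8.20667624e-04  9.99990524e-01]
rv [-0.0004  0.0007 -0.    ] sh [ 0.1023  2.8324 -0.5644]
```

Emit:
arm_command(
  rows=[
    [[0, 0, 0, 0, 0.06, -0.01, 0], [0, 0, 0, 0.01, 0.16, -0.03, 0], [0, 0, 0, 0.01, 0.28, -0.06, 0], [0, 0, 0, 0.02, 0.42, -0.09, 0], [0, 0, 0, 0.02, 0.56, -0.12, 0], [0, 0, 0, 0.03, 0.7, -0.14, 0], [0, 0, 0, 0.03, 0.84, -0.17, 0], [0, 0, 0, 0.03, 0.96, -0.19, 0]],
  ],
)

```text
clock: 22.07
tcp_pos: [492.8, 36.7, 197.6]
tool_rot: [-0.079, 0.703, -0.081, -0.702]
wrist_force: [-0.3, 0.7, -1.1]
finger_gap: 0.102
```

Emit:
arm_command(
  rows=[
    [[0, 0, 0, 0, 0.12, -0.03, 0], [0, 0, 0, 0.01, 0.24, -0.05, 0], [0, 0, 0, 0.01, 0.36, -0.07, 0], [0, 0, 0, 0.02, 0.48, -0.1, 0], [0, 0, 0, 0.02, 0.6, -0.12, 0], [0, 0, 0, 0.03, 0.72, -0.14, 0], [0, 0, 0, 0.03, 0.84, -0.17, 0], [0, 0, 0, 0.03, 0.94, -0.19, 0]],
  ],
)

```text
clock: 22.73
tcp_pos: [490.2, -59.0, 194.8]
tool_rot: [-0.08, 0.703, -0.081, -0.702]
wrist_force: [-0.1, 0.4, -1.2]
finger_gap: 0.1
```

```bash
python3 -c "
from tr import *
log();c,Rt=trayp();print(c,Rt.as_matrix()[:,2])
rel(*hold(np.array([511.6,-40.5,145]),tray_R(TY)))"
```

```text
t 22.73 q [ 0.281  0.086 -0.434  0.002 -1.05   1.061] p [490.2 -59.  194.8] F [-0.1  0.4 -1.2] gap 0.1
[516.03597996  54.45600736 149.73576472] [0.00416101 0.00252178 0.99998816]
rv [-0.0001  0.0006 -0.0005] sh [ 0.0529  0.9366 -0.1701]
```

Emit:
arm_command(
  rows=[
    [[0, 0, 0, 0, 0.14, -0.03, 0], [0, 0, 0, 0.01, 0.28, -0.05, 0], [0, 0, 0, 0.01, 0.42, -0.08, 0], [0, 0, 0, 0.02, 0.56, -0.1, 0], [0, 0, 0, 0.02, 0.7, -0.13, 0], [0, 0, 0, 0.02, 0.82, -0.15, 0], [0, 0.0006, -0.0005, 0.02, 0.91, -0.165, 0], [0, 0.0006, -0.0005, 0.02, 0.937, -0.17, 0]],
  ],
)

```text
clock: 23.4
tcp_pos: [485.5, -154.2, 193.0]
tool_rot: [-0.081, 0.704, -0.08, -0.701]
wrist_force: [-0.3, 0.5, -1.9]
finger_gap: 0.104
```

Emit:
arm_command(
  rows=[
    [[0, 0, 0, 0, 0, 0, 0], [0, 0, 0, 0, 0, 0, 0], [0, 0, 0, 0, 0, 0, 0], [0, 0, 0, 0, 0, 0, 0], [0, 0, 0, 0, 0, 0, 0], [0, 0, 0, 0, 0, 0, 0], [0, 0, 0, 0, 0, 0, 0], [0, 0, 0, 0, 0, 0, 0]],
  ],
)

```text
clock: 24.07
tcp_pos: [485.8, -152.7, 193.0]
tool_rot: [-0.081, 0.704, -0.08, -0.701]
wrist_force: [0.8, 0.3, -0.7]
finger_gap: 0.097
```

```bash
python3 -c "
from tr import *
log();c,Rt=trayp();print(c,Rt.as_matrix()[:,2])
t=read_camera('top');crop(t,0,0,640,480,1.2,'pics/d1.png');s=read_camera('side');crop(s,0,0,640,480,1.2,'pics/d2.png');crop(s,210,190,160,120,5,'pics/d3.png');crop(t,230,180,160,120,5,'pics/d4.png')"
```

```text
t 24.07 q [ 0.082  0.112 -0.408 -0.    -1.045  1.262] p [ 485.8 -152.7  193. ] F [ 0.8  0.3 -0.7] gap 0.097
[511.77474522 -39.09089885 148.31779683] [-2.66522730e-04  2.01219166e-04  9.99999944e-01]
```

View pics/d1.png

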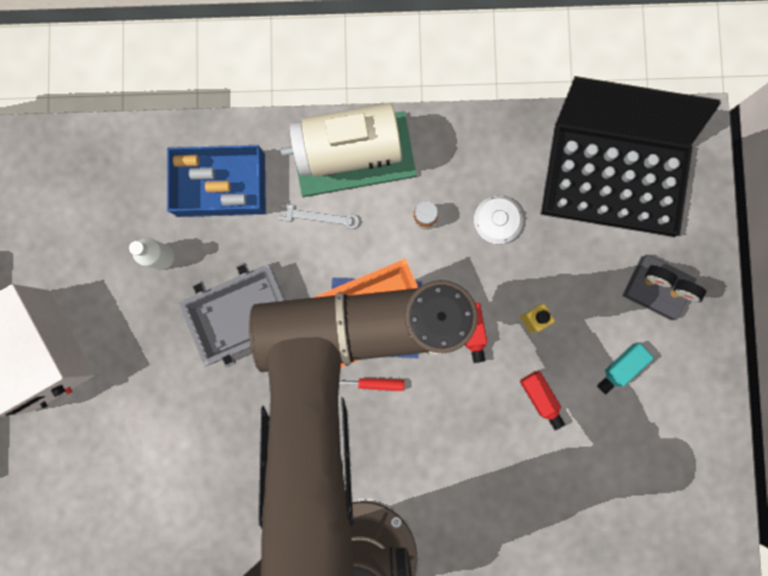

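View pics/d2.png

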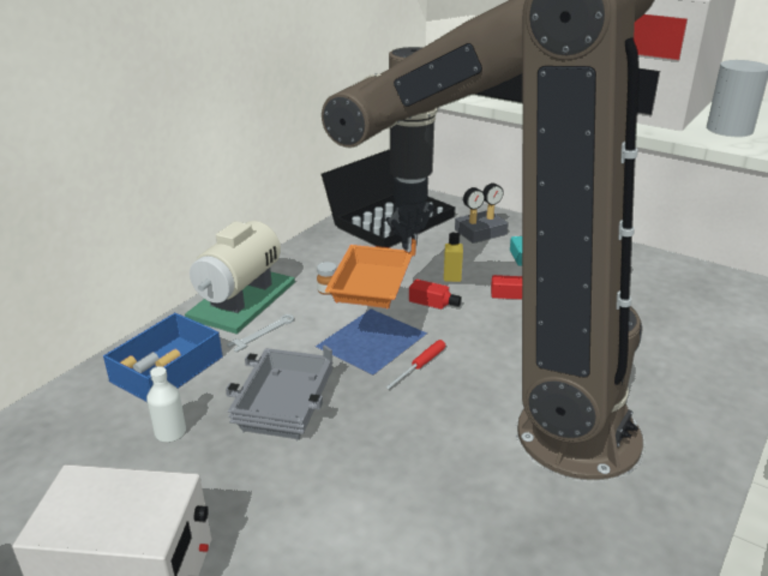

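View pics/d3.png

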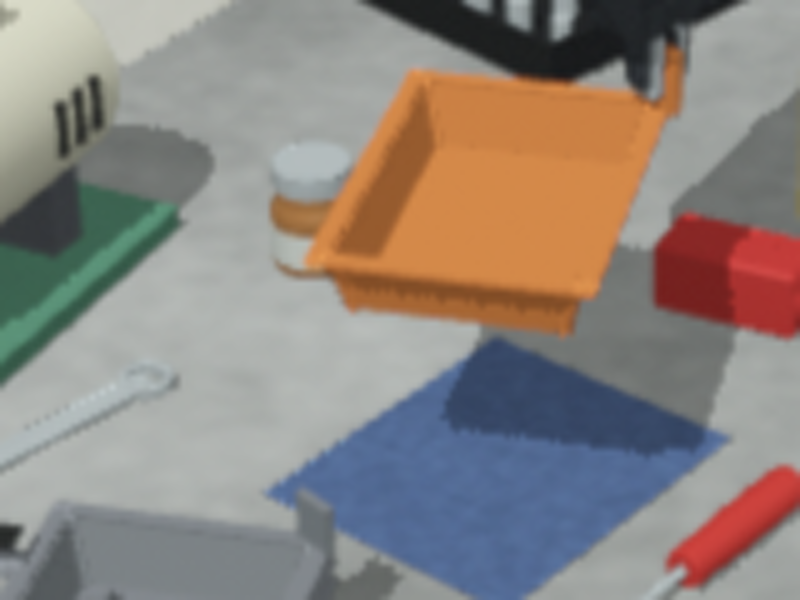

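View pics/d4.png

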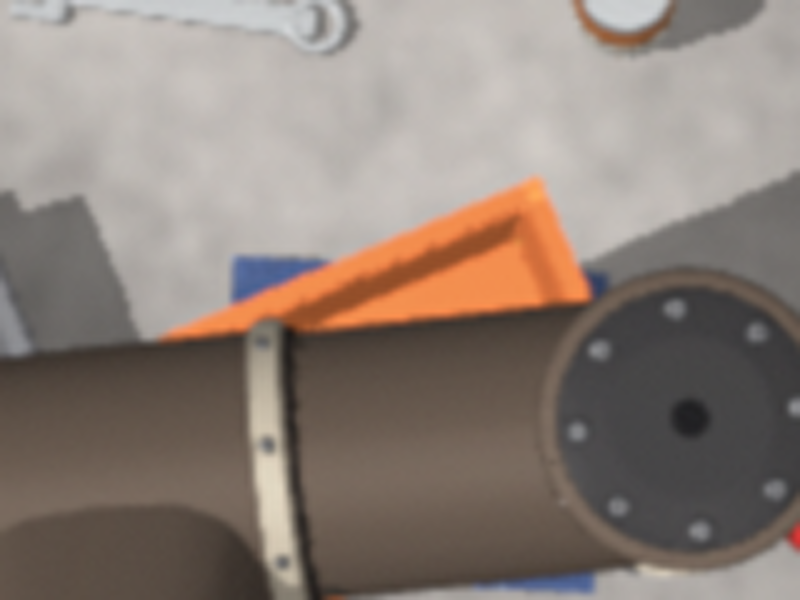

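```bash
python3 -c "
from tr import *
t=read_camera('top');s=read_camera('side');c,Rt=trayp();print(c)
C=c+Rt.apply([[74,-104,37],[74,104,37],[-74,104,37]]);C0=np.array([522.8,251,39])+tray_R(TY).apply([[74,-104,37],[74,104,37],[-74,104,37]])
print('pred side',proj(s,C).round(1).tolist(),'seen',[[293,205],[273,242.4],[329,249.4]]);print('pred top',proj(t,C).round(1).tolist(), 'seen 338,216.4')
print('init pred side',proj(s,C0).round(1).tolist(),'seen',[[221.5,287],[190.5,337],[250,346.5]])
print(tri(t,[338,216.4],s,[293,205]),C[0])
for z in(2,):
  m=big(mask(s['frame'],*BLU),3)
  for k in m:print(cv2.boundingRect(k))
M=onz(s,np.array([[267,493],[495,338],[730,437]])/5+[210,190],2);print('mat corners side',M.round(1),(M[0]+M[2])/2)
# bottle
k=mask(t['frame'][250:290,420:470],(20,100,60),(35,255,255));print(cv2.boundingRect(big(k)[0]))
"
```

```text
[511.80057545 -39.22662271 148.30620392]
pred side [[291.8, 203.7], [270.4, 242.1], [328.7, 248.7]] seen [[293, 205], [273, 242.4], [329, 249.4]]
pred top [[336.6, 214.6], [255.1, 249.3], [279.4, 307.7]] seen 338,216.4
init pred side [[221.7, 285.5], [189.6, 337.7], [252.2, 347.0]] seen [[221.5, 287], [190.5, 337], [250, 346.5]]
[ 615.81205286 -111.50219577  181.0003878 ] [ 618.83973776 -108.73465896  185.35010529]
(86, 261, 99, 73)
(264, 258, 91, 54)
mat corners side [[ 601.    54.5    2. ]
 [ 587.  -141.8    2. ]
 [ 419.8 -131.2    2. ]] [510.35917595 -38.3601991    2.        ]
(14, 3, 28, 24)
```

```bash
python3 -c "
from plant import *
print(sign_off())"
```

```text
the job is handed in; nothing more can be done
None
```

I did both parts in the order asked and handed the job in at about 24.5 s of the 61 s allowed. No verdict comes back from the hand-in.

- **Oil bottle:** I gripped the yellow bottle across its sides, turned it upright, set it down at about (500, -388) mm and let go. The top and side views after I backed away, and the last side view, show it standing.
- **Peeling the tray:** I gripped the tab at 90 N and tilted the tray about its far corner. The tab was up about 36 mm with the far corner still in the stack. I carried on to about 70 mm at 18 degrees, then lifted clear. In the last top view a lip of the stack is within half a pixel of where it started.
- **Final hold:** By arm pose, the tray centre is at (511.8, -39.2) mm, its underside is 148 mm above the bench, and it is level to under 0.1 degree. The mat centre measured (511.6, -40.5) mm from the top camera and (510.4, -38.4) mm from the side camera.

**Checks that disagreed slightly:**
- The rim corner I triangulated from two cameras lay 3 mm off in x and y, and 4 mm lower than the arm pose predicted. That is about what 1–3 pixels of picking error plus the 2 mm calibration would give, and still leaves the tray near 144 mm.
- While lowering the bottle, the arm stopped about 7 mm higher than I had planned. I corrected this in small steps until the force showed contact with the bench, at about 11 N.

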